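# Pack the stage carrier into its transport case

## Task

Put the ribbed aluminium stage carrier away: seat it flat and square, fully down, in the fitted pocket of the open case, and let go of it. Then shut the case's hinged lid fully, and only after that swing the steel catch all the way in over the shut lid. Leave the other things on the bench where they are.

Things in the scene. Friction and masses are not known exactly. Their poses are not given: they have to be found in the camera images.
- carrier: Loose stage carrier, bare aluminium, 0.37 kg: flat plate 120 (its x) x 60 (its y) x 14 mm thick with one upright grip rib on top, 80 (x) x 16 (y) mm and 30 mm high, centred. Total height 44 mm. Origin: centre of its underside; z up. It looks and fits the same turned half round. It starts lying flat on the bench, rib up.
- case: Grey case, fixed to the bench: 180 (its x) x 200 (y) mm outside, walls 8 mm thick, rim 72 mm above the bench. Inside, a dark insert with upper face 35 mm above the bench and one rectangular pocket. Origin: centre of its underside, z up. Its -x side is the front (roughly towards the robot), with the catch on a ledge reaching 124 mm from the origin, 36 mm wide; the hinge is on +x.
- pocket (a point): Centre of the pocket's floor, 21 mm above the bench, right above the case's origin; axes as the case's. Pocket 125 (x) x 65 (y) mm, 14 mm deep, 3 mm chamfer at its mouth. When seated, the carrier's origin is at this point, its plate flush with the insert, its rib ending 65 mm above the bench (7 mm under the shut lid).
- lid (a joint): Lid angle, rad: 0 = shut, lying on the rim; 1.57 = upright; stop at 1.85. It starts between 1.5 and 1.72. Stiff hinge: it stays wherever it is left, and takes about 2 to 4 N at its free edge to move.
- lid_hinge (a point): On the lid's hinge axis, in the middle, 90 mm to +x of the case's origin and 72 mm above the bench. The axis runs along the case's y. Axes turn with the lid: its -x points from the hinge to the free edge.
- lid_edge (a point): Middle of the lid's free edge, on its outer face (upper face when shut; z is its normal). The lid is a plate 180 mm from hinge axis to free edge, 200 mm wide, 8 mm thick; its inner face passes through the hinge axis; outer face 80 mm above the bench when shut. A flat tab, 50 mm wide, 6 mm thick, juts 14 mm from the free edge, centred 55 mm to -y.
- catch (a joint): Angle of the swing catch, rad, about an upright axis: 0 = all the way in, pointing to the case's +x over the lid (stop); positive turns it counter-clockwise from above, 1.57 = pointing to the case's +y, clear of the lid; stop at 1.8. It starts between 1.3 and 1.75. It has light friction (1 N at the post) and stays where it is left.
- catch_pivot (a point): On the catch's upright axis, at the underside of its bar: 107 mm to -x of the case's origin, 82 mm above the bench. The bar is bare steel, 66 mm long, 16 mm wide, 8 mm thick, and sweeps 2 mm above the shut lid; a steel pillar stands under the pivot.
- catch_post (a point): Top centre of the round upright post at the catch's end (diameter 14 mm, 122 mm above the bench, standing 32 mm above the bar), 58 mm from the pivot. Push it sideways or pinch it to swing the catch.
- round_insert: Bystander: round aluminium stage disc, diameter 84 mm, with a small knob, 26 mm high, standing near the carrier's +x end. Origin: centre of its underside.
- objective: Bystander: small upright steel microscope objective, diameter 32 mm, 46 mm high, near the carrier's -x end. Origin: centre of its underside.
- eyepiece: Bystander: grey eyepiece, diameter 38 mm, 60 mm high, standing. Origin: centre of its underside.
- slide_box: Bystander: flat plastic slide box, 92 x 162 x 34 mm. Origin: centre of its underside.
- oil_bottle: Bystander: small amber bottle, diameter 40 mm, 75 mm high, standing. Origin: centre of its underside.
- specimen_vise: Bystander: small steel specimen vice, base 110 x 50 mm, 44 mm high. Origin: centre of its underside.
Mind the look-alikes: they are no part of the job. Leave any brown, green or orange look-alike of the carrier alone.

How it is judged:
By the outcome, as a careful person would: the job done as asked, in the order asked, and still so for the second after the job is handed in, with the robot touching nothing.
It also fails if it takes over 72 s, if anything falls off the work surface, if the arm or the gripper's body presses on something with over 40 N, if the wrist force passes 120 N, or if a joint passes its speed limit or range.

## Robot

A 6-joint arm with a two-finger parallel gripper is mounted at the origin on the work surface. World frame = base frame: x ahead of the robot, y to its left, z up, the work surface at z = 0. Lengths are in m, angles in rad, forces in N, time in s.
With the tool pointing down it reaches from about 0.25 to 0.775 m from the base axis. Payload 4 kg.
Tool frame: the origin (TCP) lies midway between the tips of the shut fingers; the grasp point (between the pads) lies 19 mm behind it; z points along the fingers, x is the direction in which the jaws open and shut, and the axes are right-handed (so a half turn about z gives the same grasp; the last joint's range is limited). The gripper opens to 94 mm and grips with 3 to 60 N. Pads are 16 mm wide; open, the fingers measure 119 mm over their backs; the gripper's body (75 mm by 177 mm) begins 78 mm behind the grasp point.
Start: joints at [-1.224, 0.087, 1.371, -0, 1.684, -0.103], TCP at [0.239, -0.495, 0.206] pointing down, gripper open.
Joint ranges: [-3.1, 3.1], [-0.76, 2.03], [0.27, 2.55], [-1.08, 4.22], [0.17, 2.65], [-2.57, 2.57]. Speed limits (rad/s): [2.79, 2.79, 3.14, 3.14, 3.14, 3.14].

## Interface

Orientations are given as [roll, pitch, yaw] about the fixed x, y, z axes, in that order (R = Rz(yaw) Ry(pitch) Rx(roll)).
In Python, from bench import robot gives the robot as it stands.
- The arm moves only by the shell command python3 -m handwheel 'ROWS'. ROWS is a JSON object of lists of equal length, an entry for each row: "delta_pos": the shift along the tool's x, y, z in mm, a list of three; "rotation": the turn, a rotation vector about the tool's x, y, z in rad, a list of three; "claw": the closure, from -1 (fully open) to 1 (shut). In form: {"delta_pos": [[tx, ty, tz], ...], "rotation": [[wx, wy, wz], ...], "claw": [claw, ...]}. A call has exactly 8 rows; each row shifts and turns the commanded pose from where the row before left it, along the tool's axes as they then stand; what a row does not reach is not made up. A row lasts 1/8 s, in which the tool goes at most 62.5 mm and 10.7 degrees, less where a joint would pass 70% of its speed; a pose out of reach is approached as far as the arm can. A call with a gripper value outside its range is refused whole. The fingers move at their own pace and stop on an object; the grip force is fixed at half the most. Time passes only in rows, so rows that do not move let the fingers close, or fill a call up. It gives the time, the measured TCP pose, the force and the opening at its end, in the units of the state.
- robot.get_obs(): the state, without advancing time (a new reading comes with each control period).
- robot.snapshot(name): name is "side" or "top"; returns a dict with "color" (480x640x3 uint8, red, green, blue), "intrinsics" (3x3 intrinsics, pixels), "eye" and "rotation" of the camera in the world. Camera axes: x right, y down, z forward; pixel columns grow to the right and rows downward; lengths in m; the calibration is good to about 2 mm. A picture is of the moment at which its call begins. There is no depth.
- robot.close_job(): hands the job in, once; it reports no verdict.
The state is a dict: "time": time; "joint_positions": joint angles; "qvel": joint speeds; "joint_torque": joint torques, N m; "tool_pos": TCP position; "ee_rot": TCP orientation; "wrist_force": force on the tool from outside, world axes, zero at the start; "wrist_torque": the same for the moment, N m; "width": finger opening in m.
Only numpy, scipy, OpenCV 4.12 (cv2) and the standard library are available. Lean on these libraries where they do the work, as an engineer would, in place of code of your own. Each camera call takes 0.05 s, during which the arm holds its last target.

## Working session

There is one attempt and no reset: what is moved stays moved. The work goes in short steps, Python scripts to look and compute and a shell command to move; the robot and the scene stay as the last step left them, time stands still between calls to the robot, and variables do not carry over. Pictures are saved under pics/ and viewed, and the job is handed in when it is done.

```bash
mkdir -p pics; ls; cat > h.py <<'E'
import numpy as np, cv2
from bench import robot
def snap(name,fn=None):
    s=robot.snapshot(name)
    if fn: cv2.imwrite('pics/'+fn,cv2.cvtColor(s['color'],cv2.COLOR_RGB2BGR))
    np.savez('last_%s.npz'%name,color=s['color'],K=s['intrinsics'],eye=s['eye'],R=s['rotation'])
    return s
def load(name):
    d=np.load('last_%s.npz'%name)
    return dict(color=d['color'],intrinsics=d['K'],eye=d['eye'],rotation=d['R'])
def ray(s,u,v):
    d=np.linalg.inv(np.array(s['intrinsics']))@np.array([u,v,1.]); d=np.array(s['rotation'])@d
    return np.array(s['eye']),d/np.linalg.norm(d)
def onz(s,u,v,z):
    e,d=ray(s,u,v); return e+d*(z-e[2])/d[2]
def proj(s,p):
    c=np.array(s['rotation']).T@(np.array(p)-np.array(s['eye'])); q=np.array(s['intrinsics'])@c
    return q[:2]/q[2]
E
python3 - <<'E'
from h import *
for n in('side','top'):
    s=snap(n,n+'0.png'); print(n,np.round(s['intrinsics'],1).tolist(),np.round(s['eye'],3),np.round(s['rotation'],3).tolist())
print(robot.get_obs())
E
```

```text
pics
side [[527.6, 0.0, 323.5], [0.0, 527.6, 233.5], [0.0, 0.0, 1.0]] [0.039 0.865 0.755] [-2.158, -0.009, -2.655]
top [[496.3, 0.0, 317.3], [0.0, 496.3, 239.0], [0.0, 0.0, 1.0]] [ 0.227 -0.032  1.565] [-2.942, 0.004, -1.595]
{'time': 0.1, 'joint_positions': array([-1.22409681e+00,  8.78693005e-02,  1.37208198e+00,  2.09053373e-05,
        1.68359871e+00, -1.03093504e-01]), 'qvel': array([ 0.00163735, -0.00130044, -0.00191407,  0.0013823 , -0.00128665,
       -0.0009541 ]), 'joint_torque': array([ 2.45481890e-03, -3.41252017e+01, -3.03302085e+01,  7.20873917e-02,
        3.03960289e-02, -8.74652005e-05]), 'tool_pos': array([ 0.23896736, -0.49483095,  0.2044384 ]), 'ee_rot': array([-3.14137056e+00,  1.94480005e-03, -1.12100076e+00]), 'wrist_force': array([ 0.48151018,  0.77379643, -0.0674016 ]), 'wrist_torque': array([-0.01829472, -0.07398912,  0.03317762]), 'width': 0.09366993156723337}
```

```bash
cat >> h.py <<'E'
from scipy.spatial.transform import Rotation as Ro
def _rm(s):
    r=np.array(s['rotation']); return Ro.from_euler('xyz',r).as_matrix() if r.size==3 else r
def ray(s,u,v):
    d=_rm(s)@(np.linalg.inv(np.array(s['intrinsics']))@np.array([u,v,1.]))
    return np.array(s['eye']),d/np.linalg.norm(d)
def proj(s,p):
    q=np.array(s['intrinsics'])@(_rm(s).T@(np.array(p)-np.array(s['eye'])))
    return q[:2]/q[2]
E
python3 - <<'E'
from h import *
for n in('side','top'):
    s=load(n); print(n,np.round(proj(s,[0.24,-0.5,0.2]),0),np.round(onz(s,320,240,0),3))
E
```

```text
side [496. 137.] [ 0.557 -0.11   0.   ]
top [492. 330.] [ 0.541 -0.042  0.   ]
```

View pics/top0.png

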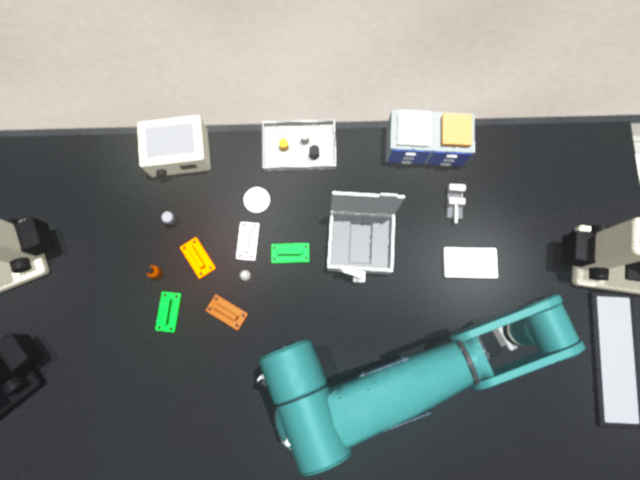

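View pics/side0.png

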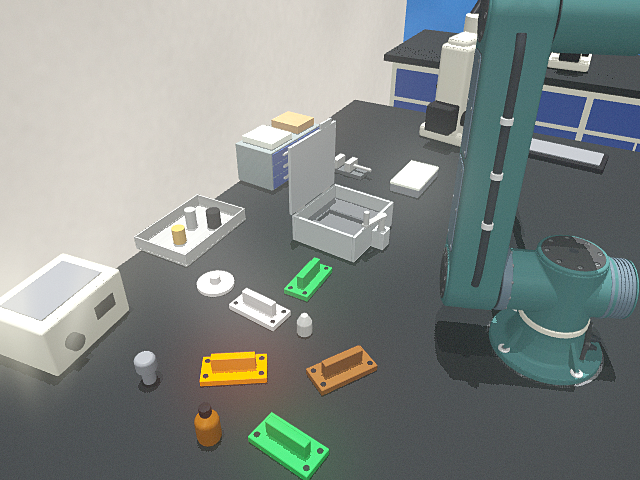

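Candidates for the carrier (top view pixels): bare aluminium (248,241), green (290,253), green (168,312), orange (198,257), brown (227,312). Only the one at (248,241), which is (260,308) in the side view, is bare aluminium, and it lies between the disc and the objective. I'll check it in a close crop.

```bash
python3 - <<'E'
from h import *
t=load('top')['color'][:,:,::-1];s=load('side')['color'][:,:,::-1]
a=cv2.resize(t[180:300,210:410],None,fx=4,fy=4,interpolation=cv2.INTER_CUBIC)
cv2.imwrite('pics/crop_t.png',a)
b=cv2.resize(s[120:345,190:400],None,fx=2.6,fy=2.6,interpolation=cv2.INTER_CUBIC)
cv2.imwrite('pics/crop_s.png',b)
E
```

```text
(no output)
```

View pics/crop_t.png

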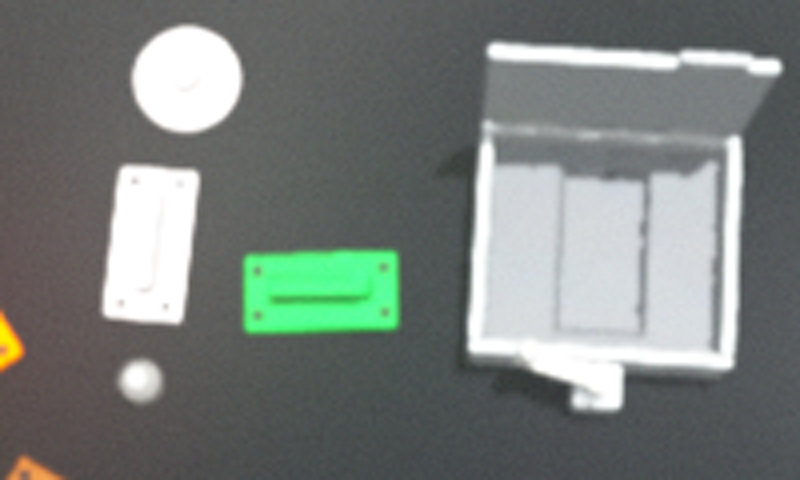

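View pics/crop_s.png

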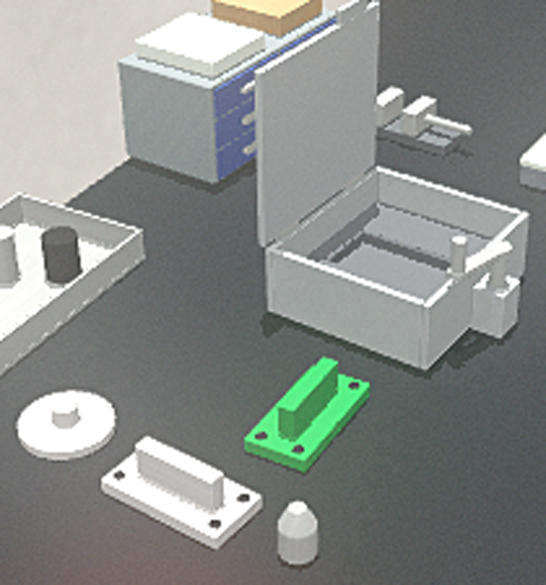

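```bash
cat > m.py <<'E'
from h import *
t=load('top'); g=t['color'].min(axis=2).astype(np.uint8)
# carrier plate
roi=np.zeros_like(g); roi[218:265,230:266]=1
m=((g>130)&(roi>0)).astype(np.uint8)
cs,_=cv2.findContours(m,cv2.RETR_EXTERNAL,cv2.CHAIN_APPROX_NONE); c=max(cs,key=cv2.contourArea)
P=np.array([onz(t,*p[0],0.014)[:2] for p in c]).astype(np.float32)
r=cv2.minAreaRect(P*1000); print('carrier top',r, 'corners',np.round(cv2.boxPoints(r)).tolist())
# case rim: bright points
for q in [(470,358),(733,368),(740,138),(485,125)]:
    u,v=210+q[0]/4-.4,180+q[1]/4-.4; print('rim',np.round(onz(t,u,v,.072),4))
s=load('side')
def S(x,y): return 190+x/2.6-.3,120+y/2.6-.3
for q in [(268,252),(428,304),(527,213),(377,168)]: print('rim side',np.round(onz(s,*S(*q),.072),4))
for q in [(102,486),(218,535),(262,500),(147,460)]: print('carr side z14',np.round(onz(s,*S(*q),.014),4))
for q in [(135,447),(213,480),(223,473),(147,437)]: print('rib side z44',np.round(onz(s,*S(*q),.044),4))
print('post',onz(s,*S(460,238),.122), 'objective', onz(s,*S(297,558),0))
E
python3 m.py
```

```text
carrier top ((542.4087524414062, 190.975830078125), (68.25701904296875, 128.27198791503906), 83.5237045288086) corners [[475.0, 164.0], [602.0, 150.0], [610.0, 218.0], [483.0, 232.0]]
rim [ 0.4359 -0.0606  0.072 ]
rim [ 0.4234 -0.2593  0.072 ]
rim [ 0.6026 -0.2745  0.072 ]
rim [ 0.6179 -0.0773  0.072 ]
rim side [ 0.6143 -0.0744  0.072 ]
rim side [ 0.4446 -0.0674  0.072 ]
rim side [ 0.427  -0.2607  0.072 ]
rim side [ 0.5994 -0.2723  0.072 ]
carr side z14 [0.5981 0.2171 0.014 ]
carr side z14 [0.4858 0.2204 0.014 ]
carr side z14 [0.4764 0.17   0.014 ]
carr side z14 [0.5847 0.1734 0.014 ]
rib side z44 [0.5802 0.1929 0.044 ]
rib side z44 [0.504  0.1966 0.044 ]
rib side z44 [0.5015 0.186  0.044 ]
rib side z44 [0.5789 0.178  0.044 ]
post [ 0.4345278  -0.10811476  0.122     ] objective [4.27128255e-01 2.00720823e-01 1.11022302e-16]
```

```bash
cat > e.py <<'E'
from h import *
def edge(img,p,q,w=4,n=40):
    p,q=np.array(p,float),np.array(q,float); d=(q-p)/np.linalg.norm(q-p); nn=np.array([-d[1],d[0]])
    g=cv2.GaussianBlur(img.astype(np.float32),(0,0),.7); o=np.arange(-w,w+.01,.1); pts=[]
    for a in np.linspace(.12,.88,n):
        L=(p+(q-p)*a)[None]+o[:,None]*nn
        v=cv2.remap(g,L[:,0].astype(np.float32)[None],L[:,1].astype(np.float32)[None],cv2.INTER_LINEAR)[0]
        gr=np.abs(np.gradient(v)); wgt=gr**3; pts.append(L[0]*0+(p+(q-p)*a)+nn*(o*wgt).sum()/wgt.sum())
    pts=np.array(pts,np.float32); l=cv2.fitLine(pts,cv2.DIST_HUBER,0,.01,.01).ravel(); return l[2:],l[:2]
def quad(img,C,w=4):
    L=[edge(img,C[i],C[(i+1)%4],w) for i in range(4)]; out=[]
    for i in range(4):
        (a,da),(b,db)=L[i-1],L[i]
        k=np.linalg.solve(np.c_[da,-db],b-a); out.append(a+da*k[0])
    return np.array(out)
def rep(name,s,C,z):
    W=np.array([onz(s,*c,z)[:2] for c in C]); L=[np.linalg.norm(W[(i+1)%4]-W[i]) for i in range(4)]
    a=[np.degrees(np.arctan2(*(W[(i+1)%4]-W[i])[::-1])) for i in range(4)]
    print(name,'ctr',np.round(W.mean(0),4),'len',np.round(L,3),'ang',np.round(a,1),'px',np.round(C,1).tolist())
E
cat > m2.py <<'E'
from e import *
t=load('top');s=load('side')
T=lambda x,y:(210+x/4-.375,180+y/4-.375)
S=lambda x,y:(190+x/2.6-.3,120+y/2.6-.3)
gt=cv2.cvtColor(t['color'],cv2.COLOR_RGB2GRAY);gs=cv2.cvtColor(s['color'],cv2.COLOR_RGB2GRAY)
rep('carr top',t,quad(gt,[T(120,167),T(198,170),T(182,323),T(103,317)],2.5),.014)
rep('carr side(z14)',s,quad(gs,[S(102,486),S(218,535),S(262,498),S(147,460)],2),.014)
rep('rim top',t,quad(gt,[T(470,355),T(733,367),T(742,138),T(485,125)],2),.072)
rep('rim side',s,quad(gs,[S(268,252),S(428,304),S(527,213),S(377,168)],2),.072)
rep('pocket top',t,quad(gt,[T(562,178),T(645,182),T(640,330),T(555,328)],2),.035)
E
python3 m2.py
```

```text
carr top ctr [0.5424 0.1906] len [0.066 0.126 0.066 0.126] ang [-96.6 173.7  83.8  -6.3] px [[239.3000030517578, 220.39999389648438], [259.6000061035156, 222.1999969482422], [255.3000030517578, 260.70001220703125], [234.60000610351562, 259.0]]
carr side(z14) ctr [0.5365 0.1939] len [0.111 0.057 0.106 0.046] ang [174.9 -97.9   1.4  74.4] px [[230.3000030517578, 306.0], [272.3999938964844, 326.5], [290.29998779296875, 310.8999938964844], [247.3000030517578, 295.79998779296875]]
rim top ctr [ 0.5204 -0.1673] len [0.204 0.181 0.203 0.18 ] ang [-94.4  -5.   85.8 174.7] px [[326.1000061035156, 268.29998779296875], [393.29998779296875, 271.79998779296875], [395.29998779296875, 214.0], [329.79998779296875, 210.89999389648438]]
rim side ctr [ 0.5223 -0.1706] len [0.172 0.196 0.174 0.2  ] ang [176.4 -94.7  -4.8  85.9] px [[292.8999938964844, 215.89999389648438], [354.29998779296875, 236.8000030517578], [392.1000061035156, 201.3000030517578], [334.79998779296875, 183.5]]
pocket top ctr [ 0.5206 -0.1663] len [0.066 0.118 0.067 0.125] ang [-95.4 175.6  90.2  -4.8] px [[350.29998779296875, 223.6999969482422], [371.0, 225.10000610351562], [369.79998779296875, 261.8999938964844], [348.3999938964844, 262.5]]
```

```bash
cat > go.py <<'E'
import sys
from h import *
# usage: go.py x y z yaw : tool-frame deltas to target, tool pointing down
def to(x,y,z,yaw):
    o=robot.get_obs(); R=Ro.from_euler('xyz',o['ee_rot']); Rt=Ro.from_euler('xyz',[np.pi,0,yaw])
    d=np.array([x,y,z])-o['tool_pos']
    print('t',round(o['time'],2),'pos',np.round(o['tool_pos'],4),'rpy',np.round(o['ee_rot'],3),'F',np.round(o['wrist_force'],1),'w',round(o['width'],4))
    print('rot vec (tool)',np.round((R.inv()*Rt).as_rotvec(),3),'delta mm now-axes',np.round(R.inv().apply(d)*1000,1),'after-turn axes',np.round(Rt.inv().apply(d)*1000,1))
to(*map(float,sys.argv[1:5]))
E
python3 -m handwheel '{"delta_pos":[[0,0,0],[0,0,0],[0,0,0],[0,0,0],[-50,-16,0],[-50,-16,0],[-50,-16,0],[-50,-16,0]],"rotation":[[0,0,0.14],[0,0,0.14],[0,0,0.14],[0,0,0.14],[0,0,0],[0,0,0],[0,0,0],[0,0,0]],"claw":[-1,-1,-1,-1,-1,-1,-1,-1]}'
python3 go.py 0.542 0.1905 0.15 -1.681
```

```text
time: 1.1
tool_pos: [0.325, -0.3018, 0.2049]
ee_rot: [3.141, 0.001, -1.681]
wrist_force: [0.8, -0.6, 0.8]
width: 0.0937
t 1.1 pos [ 0.325  -0.3018  0.2049] rpy [ 3.141e+00  1.000e-03 -1.681e+00] F [ 0.8 -0.6  0.8] w 0.0937
rot vec (tool) [ 0.     0.001 -0.   ] delta mm now-axes [-513.2 -161.3   55.2] after-turn axes [-513.2 -161.6   54.9]
```

```bash
python3 -m handwheel '{"delta_pos":[[-58,-18,0],[-58,-18,0],[-58,-18,0],[-58,-18,0],[-58,-18,0],[-58,-18,0],[-58,-18,0],[-58,-18,0]],"rotation":[[0,0,0],[0,0,0],[0,0,0],[0,0,0],[0,0,0],[0,0,0],[0,0,0],[0,0,0]],"claw":[-1,-1,-1,-1,-1,-1,-1,-1]}'
python3 go.py 0.542 0.1905 0.10 -1.681
```

```text
time: 2.1
tool_pos: [0.5192, 0.1438, 0.205]
ee_rot: [3.141, -0.001, -1.681]
wrist_force: [0.6, 0.1, 0.5]
width: 0.0938
t 2.1 pos [0.5192 0.1438 0.205 ] rpy [ 3.141e+00 -1.000e-03 -1.681e+00] F [0.6 0.1 0.5] w 0.0938
rot vec (tool) [ 0.    -0.001  0.   ] delta mm now-axes [-49.  -17.6 105. ] after-turn axes [-49.  -17.6 105. ]
```

```bash
python3 -m handwheel '{"delta_pos":[[-25,-9,0],[-24,-8.6,0],[0,0,35],[0,0,35],[0,0,35],[0,0,0],[0,0,0],[0,0,0]],"rotation":[[0,0,0],[0,0,0],[0,0,0],[0,0,0],[0,0,0],[0,0,0],[0,0,0],[0,0,0]],"claw":[-1,-1,-0.3,-0.3,-0.3,-0.3,-0.3,-0.3]}'
python3 go.py 0.542 0.1905 0.018 -1.681
python3 - <<'E'
from h import *
s=snap('side','s1.png'); t=snap('top','t1.png')
a=cv2.resize(s['color'][180:380,150:400,::-1],None,fx=3,fy=3,interpolation=cv2.INTER_CUBIC); cv2.imwrite('pics/s1c.png',a)
E
```

```text
time: 3.1
tool_pos: [0.5431, 0.1888, 0.1028]
ee_rot: [-3.138, 0.001, -1.681]
wrist_force: [0.5, -0.5, 0.4]
width: 0.0611
t 3.1 pos [0.5431 0.1888 0.1028] rpy [-3.138e+00  1.000e-03 -1.681e+00] F [ 0.5 -0.5  0.4] w 0.0611
rot vec (tool) [-0.004  0.001 -0.   ] delta mm now-axes [-1.4  1.6 84.8] after-turn axes [-1.5  1.3 84.8]
```

View pics/s1c.png

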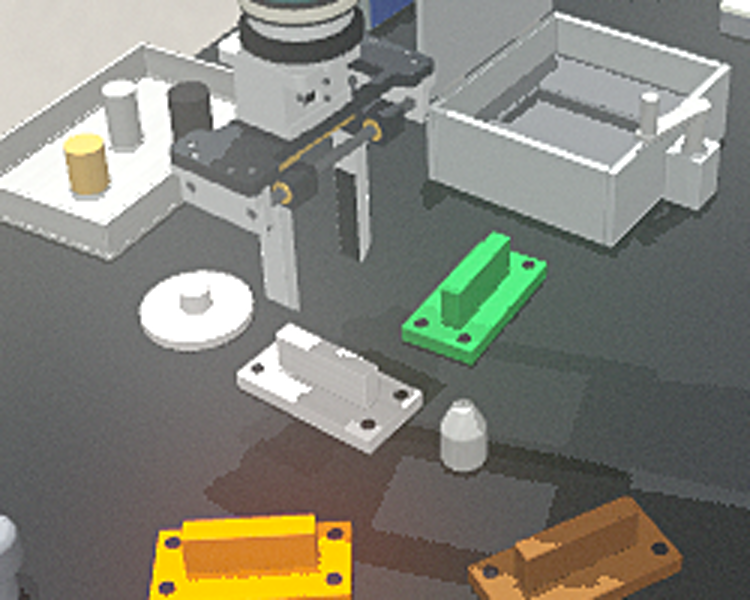

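The carrier is at crop pixel (330,380), with the open fingers straddling it from above and every neighbour clear. I'm going down to the rib.

```bash
python3 -m handwheel '{"delta_pos":[[-1.4,1.3,20],[0,0,20],[0,0,20],[0,0,14],[0,0,6],[0,0,3],[0,0,0],[0,0,0]],"rotation":[[0,0,0],[0,0,0],[0,0,0],[0,0,0],[0,0,0],[0,0,0],[0,0,0],[0,0,0]],"claw":[-0.3,-0.3,-0.3,-0.3,-0.3,-0.3,-0.3,-0.3]}'
python3 go.py 0.542 0.1905 0.018 -1.681
```

```text
time: 4.2
tool_pos: [0.5412, 0.1902, 0.0182]
ee_rot: [-3.14, 0.0, -1.681]
wrist_force: [0.3, -0.0, -0.3]
width: 0.0612
t 4.2 pos [0.5412 0.1902 0.0182] rpy [-3.14   0.    -1.681] F [ 0.3 -0.  -0.3] w 0.0612
rot vec (tool) [-0.001  0.     0.   ] delta mm now-axes [-0.4 -0.8  0.2] after-turn axes [-0.4 -0.8  0.2]
```

```bash
python3 -m handwheel '{"delta_pos":[[0,0,0],[0,0,0],[0,0,0],[0,0,0],[0,0,0],[0,0,0],[0,0,0],[0,0,0]],"rotation":[[0,0,0],[0,0,0],[0,0,0],[0,0,0],[0,0,0],[0,0,0],[0,0,0],[0,0,0]],"claw":[1,1,1,1,1,1,1,1]}'
python3 go.py 0.542 0.1905 0.018 -1.681
```

```text
time: 5.2
tool_pos: [0.5406, 0.1901, 0.0174]
ee_rot: [3.142, -0.0, -1.681]
wrist_force: [-0.4, -0.7, -0.6]
width: 0.0161
t 5.2 pos [0.5406 0.1901 0.0174] rpy [ 3.142 -0.    -1.681] F [-0.4 -0.7 -0.6] w 0.0161
rot vec (tool) [ 0. -0.  0.] delta mm now-axes [-0.6 -1.3 -0.6] after-turn axes [-0.6 -1.3 -0.6]
```

```bash
python3 -m handwheel '{"delta_pos":[[0,0,-10],[0,0,-20],[0,0,-40],[0,0,-40],[0,0,-25],[0,0,0],[0,0,0],[0,0,0]],"rotation":[[0,0,0],[0,0,0],[0,0,0],[0,0,0],[0,0,0],[0,0,0],[0,0,0],[0,0,0]],"claw":[1,1,1,1,1,1,1,1]}'
python3 go.py 0.519 -0.168 0.15 -1.655
python3 - <<'E'
from h import *
s=snap('side','s2.png'); t=snap('top','t2.png')
E
```

```text
time: 6.2
tool_pos: [0.5394, 0.1898, 0.15]
ee_rot: [3.138, -0.002, -1.681]
wrist_force: [0.1, -0.6, -4.4]
width: 0.0159
t 6.2 pos [0.5394 0.1898 0.15  ] rpy [ 3.138e+00 -2.000e-03 -1.681e+00] F [ 0.1 -0.6 -4.4] w 0.0159
rot vec (tool) [ 0.004 -0.001 -0.026] delta mm now-axes [357.9 -19.1   0.5] after-turn axes [358.2  -9.7   0. ]
```

View pics/s2.png

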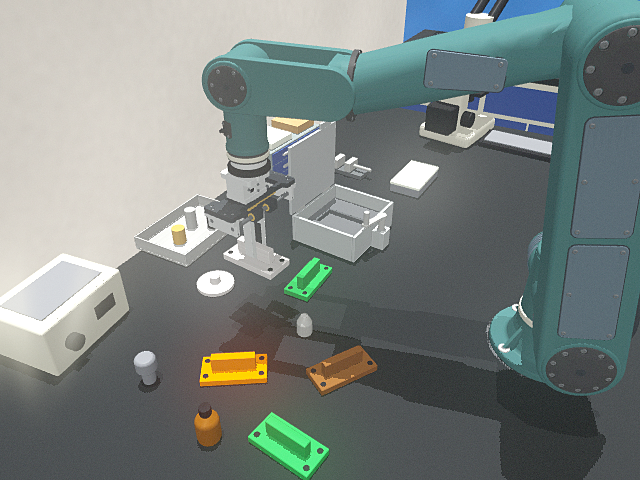

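View pics/t2.png

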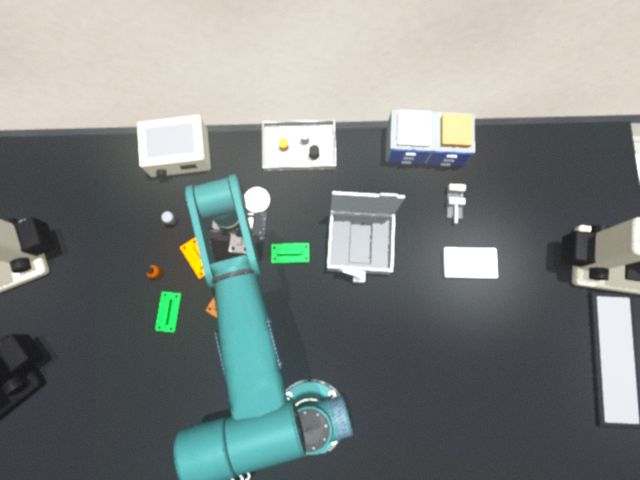

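```bash
python3 -m handwheel '{"delta_pos":[[0,0,0],[40,-1.4,0],[55,-1.4,0],[60,-1.4,0],[60,-1.4,0],[60,-1.4,0],[50,-1.4,0],[33,-1.4,0]],"rotation":[[0,0,-0.026],[0,0,0],[0,0,0],[0,0,0],[0,0,0],[0,0,0],[0,0,0],[0,0,0]],"claw":[1,1,1,1,1,1,1,1]}'
python3 go.py 0.519 -0.168 0.15 -1.655
python3 - <<'E'
from h import *
s=snap('side','s3.png'); t=snap('top','t3.png')
a=cv2.resize(s['color'][100:270,200:420,::-1],None,fx=3.5,fy=3.5,interpolation=cv2.INTER_CUBIC); cv2.imwrite('pics/s3c.png',a)
E
```

```text
time: 7.3
tool_pos: [0.5198, -0.17, 0.1524]
ee_rot: [-3.142, -0.001, -1.656]
wrist_force: [-0.6, 0.6, -4.6]
width: 0.0158
t 7.3 pos [ 0.5198 -0.17    0.1524] rpy [-3.142e+00 -1.000e-03 -1.656e+00] F [-0.6  0.6 -4.6] w 0.0158
rot vec (tool) [-0.    -0.001 -0.001] delta mm now-axes [-1.9  0.9  2.4] after-turn axes [-1.9  0.9  2.4]
```

View pics/s3c.png

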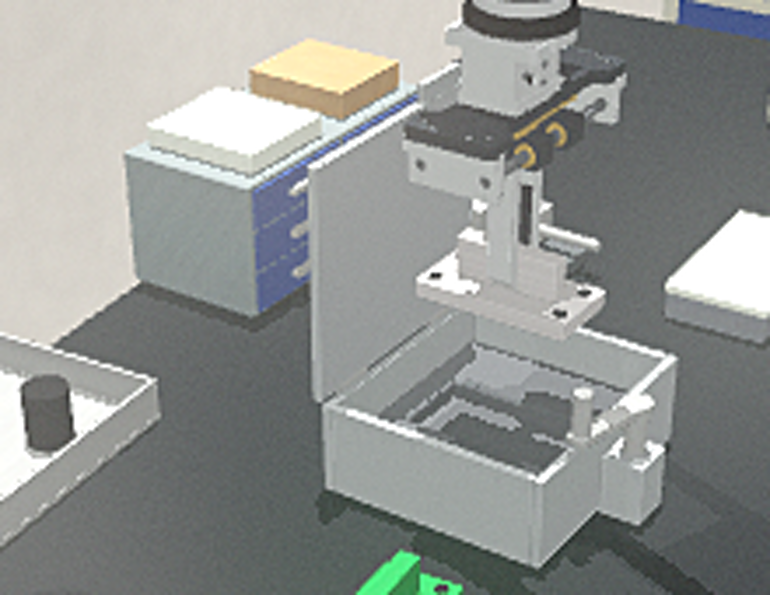

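View pics/t3.png

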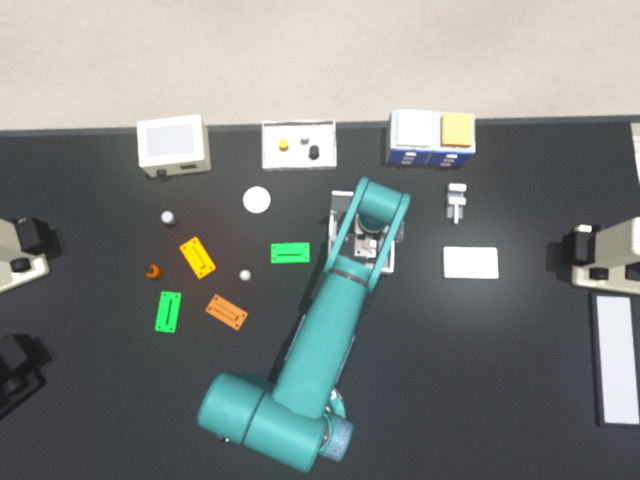

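```bash
python3 - <<'E'
from e import *
s=load('side'); S=lambda x,y:(200+x/3.5-.36,100+y/3.5-.36)
o=robot.get_obs(); p=o['tool_pos']; z=p[2]-.0174+.014; a=o['ee_rot'][2]+np.pi/2
for off in (0,.0014,.003):
  c=[]
  for dx,dy in ((.06,.03),(-.06,.03),(-.06,-.03)):
    w=p[:2]+np.array([np.cos(a)*(dx+off)-np.sin(a)*dy,np.sin(a)*(dx+off)+np.cos(a)*dy]); q=proj(s,[*w,z]); c.append(((q-[199.64,99.64])*3.5).round(1).tolist())
  print(off,c)
E
```

```text
0 [[415.7, 280.0], [565.2, 327.0], [607.9, 291.7]]
0.0014 [[414.0, 279.5], [563.3, 326.4], [606.1, 291.2]]
0.003 [[412.1, 278.9], [561.3, 325.8], [604.1, 290.6]]
```

```bash
python3 - <<'E'
import cv2
a=cv2.imread('pics/s3.png')[160:205,310:380]
cv2.imwrite('pics/s3d.png',cv2.resize(a,None,fx=10,fy=10,interpolation=cv2.INTER_NEAREST))
E
```

```text
(no output)
```

View pics/s3d.png

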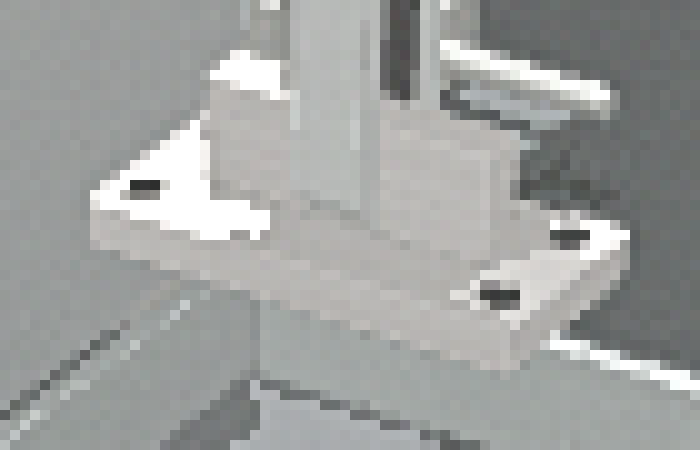

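```bash
python3 -m handwheel '{"delta_pos":[[-1.9,0.4,0],[0,0,20],[0,0,25],[0,0,25],[0,0,18],[0,0,7],[0,0,0],[0,0,0]],"rotation":[[0,0,0],[0,0,0],[0,0,0],[0,0,0],[0,0,0],[0,0,0],[0,0,0],[0,0,0]],"claw":[1,1,1,1,1,1,1,1]}'
python3 go.py 0.5195 -0.168 0.0384 -1.655
python3 - <<'E'
from h import *
s=snap('side','s4.png')
a=cv2.resize(s['color'][120:280,240:420,::-1],None,fx=4,fy=3.7,interpolation=cv2.INTER_CUBIC); cv2.imwrite('pics/s4c.png',a)
E
```

```text
time: 8.4
tool_pos: [0.5209, -0.1658, 0.0587]
ee_rot: [-3.139, -0.001, -1.655]
wrist_force: [0.2, -0.2, -3.3]
width: 0.0157
t 8.4 pos [ 0.5209 -0.1658  0.0587] rpy [-3.139e+00 -1.000e-03 -1.655e+00] F [ 0.2 -0.2 -3.3] w 0.0157
rot vec (tool) [-0.002 -0.001  0.   ] delta mm now-axes [ 2.3  1.3 20.3] after-turn axes [ 2.3  1.3 20.3]
```

View pics/s4c.png

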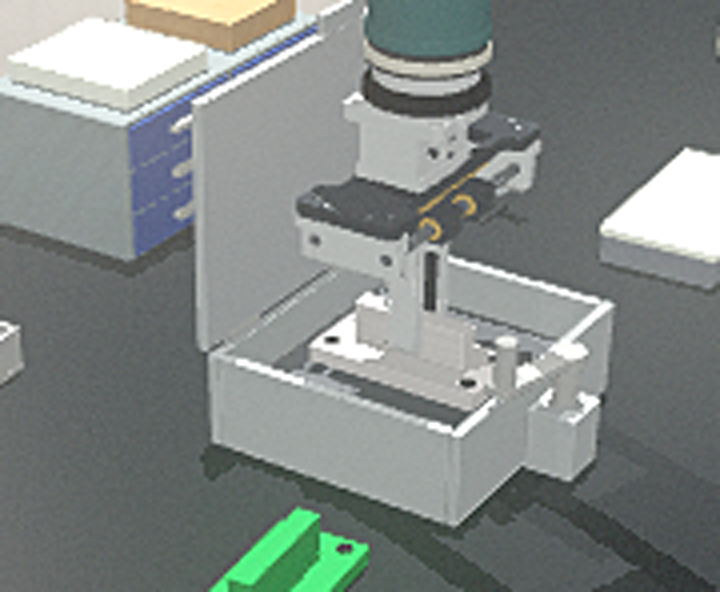

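```bash
python3 -m handwheel '{"delta_pos":[[2.0,1.2,0],[0,0,0],[0,0,4],[0,0,4],[0,0,0],[0,0,0],[0,0,0],[0,0,0]],"rotation":[[0,0,0],[0,0,0],[0,0,0],[0,0,0],[0,0,0],[0,0,0],[0,0,0],[0,0,0]],"claw":[1,1,1,1,1,1,1,1]}'
python3 go.py 0.5195 -0.168 0.0384 -1.655
```

```text
time: 9.45
tool_pos: [0.5186, -0.1674, 0.0495]
ee_rot: [3.141, -0.0, -1.655]
wrist_force: [0.9, -0.6, -3.5]
width: 0.0159
t 9.45 pos [ 0.5186 -0.1674  0.0495] rpy [ 3.141 -0.    -1.655] F [ 0.9 -0.6 -3.5] w 0.0159
rot vec (tool) [ 0. -0.  0.] delta mm now-axes [ 0.5 -0.9 11.1] after-turn axes [ 0.5 -0.9 11.1]
```

```bash
python3 -m handwheel '{"delta_pos":[[0,0,2],[0,0,2],[0,0,2],[0,0,2],[0,0,2],[0,0,0],[0,0,0],[0,0,0]],"rotation":[[0,0,0],[0,0,0],[0,0,0],[0,0,0],[0,0,0],[0,0,0],[0,0,0],[0,0,0]],"claw":[1,1,1,1,1,1,1,1]}'
python3 go.py 0.5195 -0.168 0.0384 -1.655
```

```text
time: 10.45
tool_pos: [0.5187, -0.1674, 0.0396]
ee_rot: [-3.141, -0.0, -1.655]
wrist_force: [-0.6, -0.2, -3.7]
width: 0.0159
t 10.45 pos [ 0.5187 -0.1674  0.0396] rpy [-3.141 -0.    -1.655] F [-0.6 -0.2 -3.7] w 0.0159
rot vec (tool) [-0. -0.  0.] delta mm now-axes [ 0.5 -0.8  1.2] after-turn axes [ 0.5 -0.8  1.2]
```

Slid in without contact forces. I'll lower the last 1.5 mm until it touches, then release.

```bash
python3 -m handwheel '{"delta_pos":[[0,0,1],[0,0,1],[0,0,0],[0,0,0],[0,0,0],[0,0,0],[0,0,0],[0,0,0]],"rotation":[[0,0,0],[0,0,0],[0,0,0],[0,0,0],[0,0,0],[0,0,0],[0,0,0],[0,0,0]],"claw":[1,1,1,1,1,1,1,1]}'
python3 go.py 0.5195 -0.168 0.0384 -1.655
```

```text
time: 11.45
tool_pos: [0.5189, -0.1675, 0.0384]
ee_rot: [-3.141, -0.0, -1.655]
wrist_force: [-3.3, 1.4, 6.5]
width: 0.0156
t 11.45 pos [ 0.5189 -0.1675  0.0384] rpy [-3.141 -0.    -1.655] F [-3.3  1.4  6.5] w 0.0156
rot vec (tool) [-0.001 -0.     0.   ] delta mm now-axes [ 0.4 -0.7 -0. ] after-turn axes [ 0.4 -0.7 -0. ]
```

```bash
python3 -m handwheel '{"delta_pos":[[0,0,0],[0,0,0],[0,0,0],[0,0,-10],[0,0,-30],[0,0,-50],[0,0,-55],[0,0,-55]],"rotation":[[0,0,0],[0,0,0],[0,0,0],[0,0,0],[0,0,0],[0,0,0],[0,0,0],[0,0,0]],"claw":[-0.3,-0.3,-0.3,-0.3,-0.3,-0.3,-0.3,-0.3]}'
python3 go.py 0.5195 -0.168 0.0384 -1.655
python3 - <<'E'
from h import *
s=snap('side','s5.png')
a=cv2.resize(s['color'][100:270,200:420,::-1],None,fx=3.5,fy=3.5,interpolation=cv2.INTER_CUBIC); cv2.imwrite('pics/s5c.png',a)
E
```

```text
time: 12.45
tool_pos: [0.5186, -0.1674, 0.24]
ee_rot: [-3.14, -0.0, -1.655]
wrist_force: [0.5, 0.1, -0.3]
width: 0.0611
t 12.45 pos [ 0.5186 -0.1674  0.24  ] rpy [-3.14  -0.    -1.655] F [ 0.5  0.1 -0.3] w 0.0611
rot vec (tool) [-0.001 -0.    -0.   ] delta mm now-axes [  0.4  -0.7 201.6] after-turn axes [  0.5  -1.  201.6]
```

View pics/s5c.png

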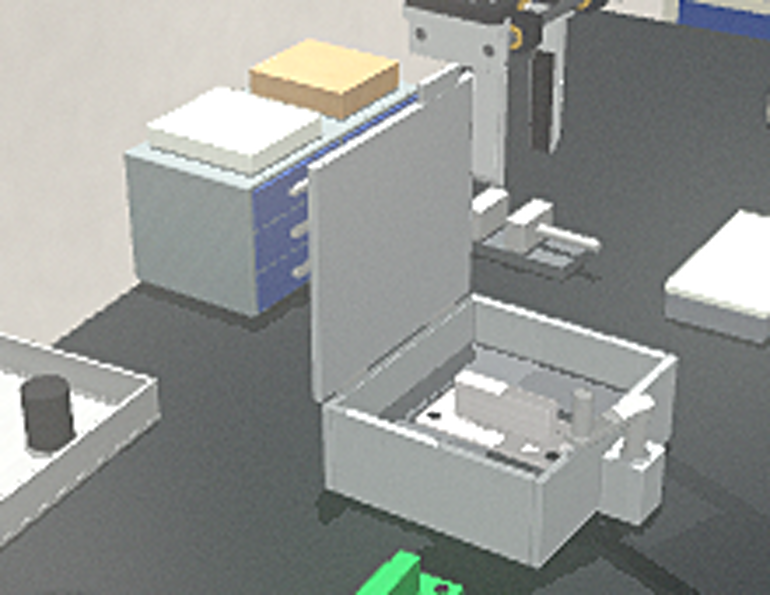

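```bash
python3 - <<'E'
from h import *
t=load('top')
C=np.array([.5205,-.168]);a=np.radians(-4.8);ex=np.array([np.cos(a),np.sin(a)])
for q in [(488,46),(680,60),(780,60)]:
    w=onz(t,210+q[0]/4-.375,180+q[1]/4-.375,.252); print(np.round(w,3),'case x',np.round((w[:2]-C)@ex,4))
E
python3 -m handwheel '{"delta_pos":[[0,0,-35],[0,0,-35],[0,-30,0],[0,-40,0],[0,-40,0],[0,-30,0],[0,-10,0],[0,0,0]],"rotation":[[0,0,0],[0,0,0],[0,0,0],[0,0,0],[0,0,0],[0,0,0],[0,0,0],[0,0,0]],"claw":[1,1,1,1,1,1,1,1]}'
python3 go.py 0.670 -0.1806 0.222 -1.655
```

```text
[ 0.627 -0.076  0.252] case x 0.0982
[ 0.613 -0.207  0.252] case x 0.0959
[ 0.612 -0.276  0.252] case x 0.0999
time: 13.5
tool_pos: [0.6681, -0.1801, 0.3071]
ee_rot: [3.141, 0.0, -1.655]
wrist_force: [-0.4, -0.0, -0.1]
width: 0.0005
t 13.5 pos [ 0.6681 -0.1801  0.3071] rpy [ 3.141  0.    -1.655] F [-0.4 -0.  -0.1] w 0.0005
rot vec (tool) [0.001 0.    0.   ] delta mm now-axes [ 0.4 -2.  85.1] after-turn axes [ 0.4 -1.9 85.1]
```

```bash
python3 -m handwheel '{"delta_pos":[[0,0,25],[0,0,30],[0,0,30],[0,0,0],[0,12,0],[0,12,0],[0,0,0],[0,0,0]],"rotation":[[0,0,0],[0,0,0],[0,0,0],[0,0,0],[0,0,0],[0,0,0],[0,0,0],[0,0,0]],"claw":[1,1,1,1,1,1,1,1]}'
python3 go.py 0.670 -0.1806 0.222 -1.655
python3 - <<'E'
from h import *
s=snap('side','s6.png')
a=cv2.resize(s['color'][60:270,200:440,::-1],None,fx=2.8,fy=2.8,interpolation=cv2.INTER_CUBIC); cv2.imwrite('pics/s6c.png',a)
C=np.array([.5205,-.168]);a=np.radians(-4.8);ex=np.array([np.cos(a),np.sin(a)])
print((robot.get_obs()['tool_pos'][:2]-C)@ex)
# path table
for th in np.arange(1.57,-0.01,-.1): print(round(th,2),np.round([90-150*np.cos(th)+8*np.sin(th)+8,72+150*np.sin(th)+8*np.cos(th)],1))
E
```

```text
time: 14.5
tool_pos: [0.6444, -0.1782, 0.2235]
ee_rot: [-3.14, -0.0, -1.655]
wrist_force: [-0.1, -0.3, 0.5]
width: 0.0003
t 14.5 pos [ 0.6444 -0.1782  0.2235] rpy [-3.14  -0.    -1.655] F [-0.1 -0.3  0.5] w 0.0003
rot vec (tool) [-0.002 -0.    -0.   ] delta mm now-axes [  0.3 -25.7   1.5] after-turn axes [  0.3 -25.7   1.5]
0.12437886059586731
1.57 [105.9 222. ]
1.47 [ 90.9 222. ]
1.37 [ 75.9 220.6]
1.27 [ 61.2 217.6]
1.17 [ 46.8 213.2]
1.07 [ 33.  207.4]
0.97 [ 19.8 200.3]
0.87 [  7.4 191.8]
0.77 [ -4.1 182.2]
0.67 [-14.6 171.4]
0.57 [-24.  159.7]
0.47 [-32.1 147.1]
0.37 [-39.  133.7]
0.27 [-44.4 119.7]
0.17 [-48.5 105.3]
0.07 [-51.1  90.5]
```

View pics/s6c.png

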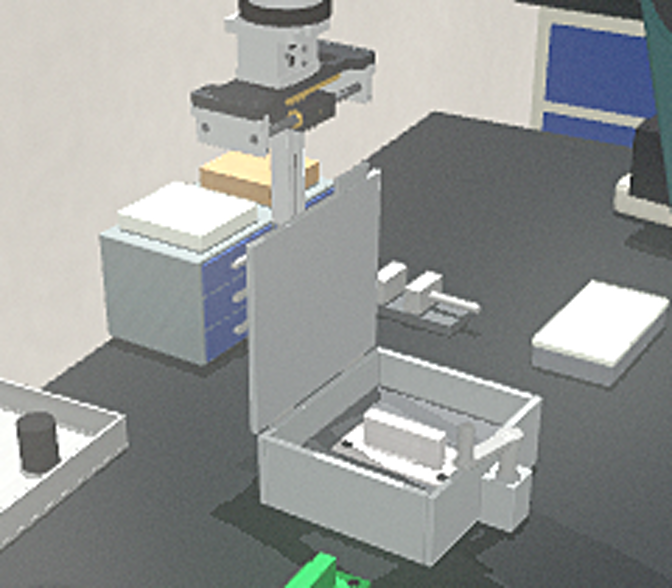

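```bash
python3 -m handwheel '{"delta_pos":[[0,11,0],[0,11,0],[0,11.5,1.5],[0,15,1.4],[0,14.7,3],[0,14.4,4.4],[0,13.8,5.8],[0,13.2,7.1]],"rotation":[[0,0,0],[0,0,0],[0,0,0],[0,0,0],[0,0,0],[0,0,0],[0,0,0],[0,0,0]],"claw":[1,1,1,1,1,1,1,1]}'
python3 go.py 0.670 -0.1806 0.222 -1.655
python3 - <<'E'
from h import *
s=snap('side','s7.png')
a=cv2.resize(s['color'][60:270,200:440,::-1],None,fx=2.8,fy=2.8,interpolation=cv2.INTER_CUBIC); cv2.imwrite('pics/s7c.png',a)
C=np.array([.5205,-.168]);a=np.radians(-4.8);ex=np.array([np.cos(a),np.sin(a)])
print((robot.get_obs()['tool_pos'][:2]-C)@ex)
E
```

```text
time: 15.55
tool_pos: [0.5394, -0.1691, 0.1995]
ee_rot: [-3.14, -0.0, -1.655]
wrist_force: [2.1, -0.0, 0.3]
width: 0.0007
t 15.55 pos [ 0.5394 -0.1691  0.1995] rpy [-3.14  -0.    -1.655] F [ 2.1 -0.   0.3] w 0.0007
rot vec (tool) [-0.002 -0.     0.   ] delta mm now-axes [   0.5 -131.1  -22.3] after-turn axes [   0.5 -131.1  -22.5]
0.016949307992831016
```

View pics/s7c.png

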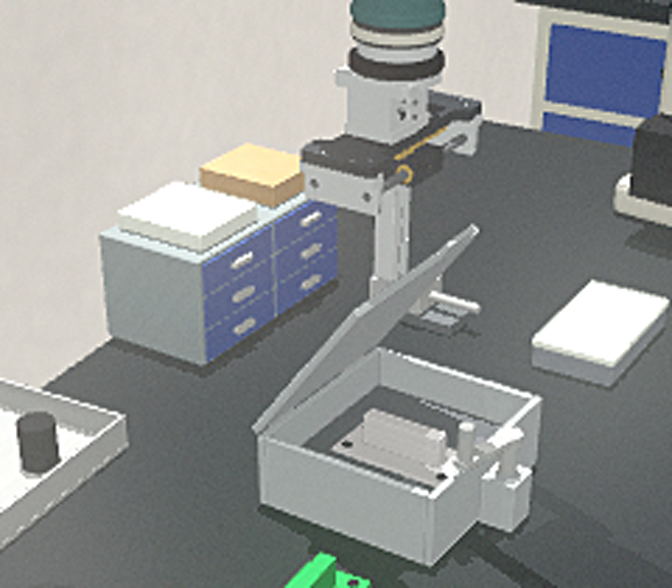

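```bash
python3 - <<'E'
from h import *
s=load('side'); a=s['color'][195:245,340:400,::-1]
cv2.imwrite('pics/s7d.png',cv2.resize(a,None,fx=12,fy=12,interpolation=cv2.INTER_NEAREST))
C=np.array([.5205,-.168]);an=np.radians(-4.8);ex=np.array([np.cos(an),np.sin(an)]);ey=np.array([-ex[1],ex[0]])
for th in (1.2,1.3,1.4,1.5,1.6):
    p=np.array([-.107+.058*np.cos(th),.058*np.sin(th)]); w=C+p[0]*ex+p[1]*ey
    print(th,np.round(w,4),'top',((proj(s,[*w,.122])-[339.5,194.5])*12).round(),'base',((proj(s,[*w,.09])-[339.5,194.5])*12).round())
E
```

```text
1.2 [ 0.4393 -0.1069] top [300. 197.] base [292. 337.]
1.3 [ 0.434  -0.1047] top [321. 210.] base [312. 350.]
1.4 [ 0.4285 -0.1029] top [343. 221.] base [334. 361.]
1.5 [ 0.4228 -0.1017] top [368. 231.] base [358. 372.]
1.6 [ 0.417  -0.1011] top [394. 240.] base [384. 381.]
```

View pics/s7d.png

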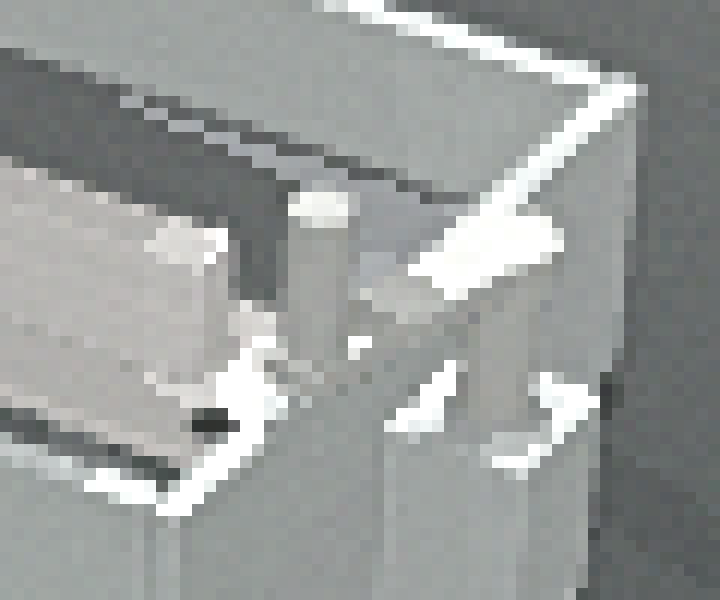

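```bash
cat > case.py <<'E'
import sys
from h import *
C=np.array([.5205,-.168]);an=np.radians(-4.8);ex=np.array([np.cos(an),np.sin(an)]);ey=np.array([-ex[1],ex[0]])
o=robot.get_obs();d=o['tool_pos'][:2]-C; p=np.array([d@ex,d@ey,o['tool_pos'][2]])*1000
print('t',round(o['time'],2),'case pos mm',p.round(1),'F case',np.round([o['wrist_force'][:2]@ex,o['wrist_force'][:2]@ey,o['wrist_force'][2]],1),'yaw',o['ee_rot'].round(3),'w',round(o['width'],4))
if len(sys.argv)>3:
    q=np.array(list(map(float,sys.argv[1:4])))-p; print('tool delta',np.round([-q[1],-q[0],-q[2]],1))
E
python3 -m handwheel '{"delta_pos":[[0,0,-40],[0,0,-42],[-10,28,0],[-15,29,0],[-15,28,0],[-17,0,0],[0,0,0],[0,0,0]],"rotation":[[0,0,0],[0,0,0],[0,0,0],[0,0,0],[0,0,0],[0,0,0],[0,0,0],[0,0,0]],"claw":[1,1,1,1,1,1,1,1]}'
python3 case.py -68 57 98
python3 - <<'E'
from h import *
s=snap('side','s8.png')
a=cv2.resize(s['color'][60:270,200:440,::-1],None,fx=2.8,fy=2.8,interpolation=cv2.INTER_CUBIC); cv2.imwrite('pics/s8c.png',a)
E
```

```text
time: 16.6
tool_pos: [0.4606, -0.1055, 0.2809]
ee_rot: [3.141, -0.0, -1.655]
wrist_force: [-0.1, -0.8, 0.2]
width: 0.0008
t 16.6 case pos mm [-64.9  57.3 280.9] F case [-0.1 -0.8  0.2] yaw [ 3.141 -0.    -1.655] w 0.0008
tool delta [  0.3   3.1 182.9]
```

View pics/s8c.png

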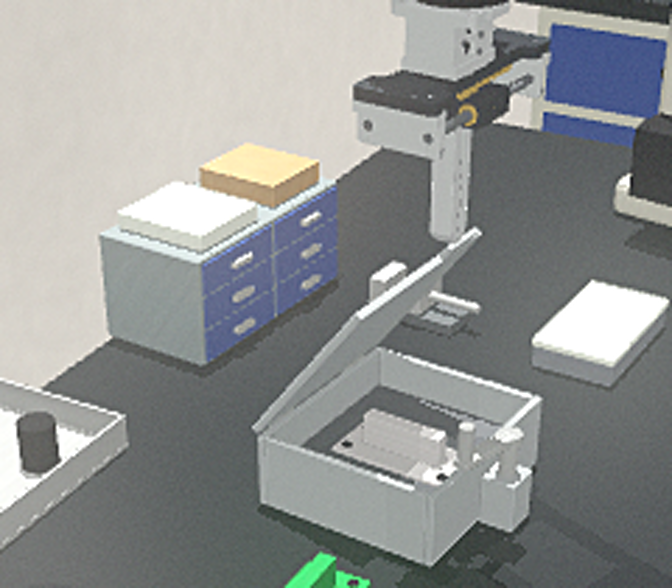

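```bash
python3 -m handwheel '{"delta_pos":[[0,3,20],[0,0,40],[0,0,40],[0,0,40],[0,0,12],[0,0,0],[0,0,0],[0,0,0]],"rotation":[[0,0,0],[0,0,0],[0,0,0],[0,0,0],[0,0,0],[0,0,0],[0,0,0],[0,0,0]],"claw":[1,1,1,1,1,1,1,1]}'
python3 case.py -68 57 98
python3 - <<'E'
from h import *
s=snap('side','s9.png')
a=cv2.resize(s['color'][90:260,220:420,::-1],None,fx=3.5,fy=3.5,interpolation=cv2.INTER_CUBIC); cv2.imwrite('pics/s9c.png',a)
E
```

```text
time: 17.65
tool_pos: [0.4583, -0.1055, 0.1312]
ee_rot: [-3.138, -0.001, -1.655]
wrist_force: [-0.3, 0.2, 0.7]
width: 0.0006
t 17.65 case pos mm [-67.2  57.1 131.2] F case [-0.4  0.1  0.7] yaw [-3.138e+00 -1.000e-03 -1.655e+00] w 0.0006
tool delta [ 0.1  0.8 33.2]
```

View pics/s9c.png

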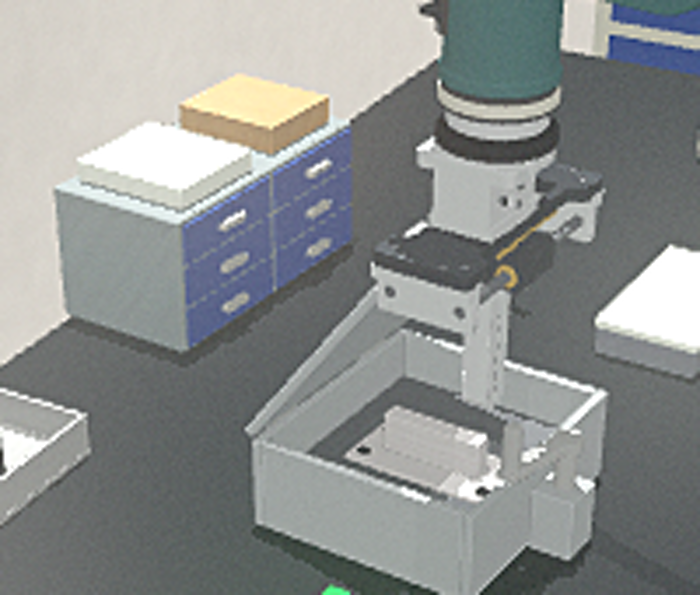

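```bash
python3 -m handwheel '{"delta_pos":[[0,0,15],[0,0,15],[0,0,0],[0,6,0],[0,6,0],[0,6,0],[0,6,0],[0,0,0]],"rotation":[[0,0,0],[0,0,0],[0,0,0],[0,0,0],[0,0,0],[0,0,0],[0,0,0],[0,0,0]],"claw":[1,1,1,1,1,1,1,1]}'
python3 case.py -100 57 101
python3 -m handwheel '{"delta_pos":[[0,4,0],[0,4,0],[0,1,0],[0,0,0],[0,0,0],[0,0,0],[0,0,0],[0,0,0]],"rotation":[[0,0,0],[0,0,0],[0,0,0],[0,0,0],[0,0,0],[0,0,0],[0,0,0],[0,0,0]],"claw":[1,1,1,1,1,1,1,1]}'
python3 case.py -100 57 101
python3 - <<'E'
from h import *
s=snap('side','s10.png')
a=cv2.resize(s['color'][90:260,220:420,::-1],None,fx=3.5,fy=3.5,interpolation=cv2.INTER_CUBIC); cv2.imwrite('pics/s10c.png',a)
E
```

```text
time: 18.7
tool_pos: [0.4326, -0.1033, 0.0995]
ee_rot: [3.141, -0.001, -1.655]
wrist_force: [-0.6, 0.7, 0.3]
width: 0.0002
t 18.7 case pos mm [-93.   57.2  99.5] F case [-0.6  0.7  0.3] yaw [ 3.141e+00 -1.000e-03 -1.655e+00] w 0.0002
tool delta [ 0.2  7.  -1.5]
time: 19.7
tool_pos: [0.4242, -0.1023, 0.0992]
ee_rot: [3.142, -0.0, -1.655]
wrist_force: [-0.1, -1.3, 0.5]
width: 0.0005
t 19.7 case pos mm [-101.4   57.4   99.2] F case [ 0.  -1.3  0.5] yaw [ 3.142 -0.    -1.655] w 0.0005
tool delta [ 0.4 -1.4 -1.8]
```

View pics/s10c.png

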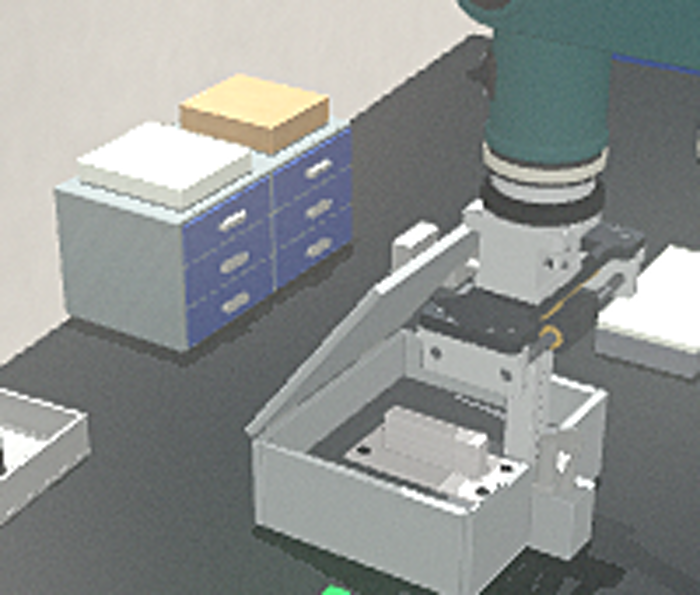

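```bash
python3 -m handwheel '{"delta_pos":[[0,2,0],[0,0,-40],[0,0,-55],[0,0,-55],[0,0,-40],[12,-35,0],[20,-48,0],[20,-48,0]],"rotation":[[0,0,0],[0,0,0],[0,0,0],[0,0,0],[0,0,0],[0,0,0],[0,0,0],[0,0,0]],"claw":[1,1,1,1,1,1,1,1]}'
python3 case.py 30 0 198
python3 - <<'E'
from h import *
s=snap('side','s11.png')
a=cv2.resize(s['color'][90:260,220:420,::-1],None,fx=3.5,fy=3.5,interpolation=cv2.INTER_CUBIC); cv2.imwrite('pics/s11c.png',a)
C=np.array([.5205,-.168]);an=np.radians(-4.8);ex=np.array([np.cos(an),np.sin(an)]);ey=np.array([-ex[1],ex[0]])
for th in (1.4,1.5,1.6,1.7,1.8):
    p=np.array([-.107+.058*np.cos(th),.058*np.sin(th)]); w=C+p[0]*ex+p[1]*ey
    print(th,'top',((proj(s,[*w,.122])-[219.6,89.6])*3.5).round(1))
E
```

```text
time: 20.75
tool_pos: [0.5491, -0.165, 0.2894]
ee_rot: [3.141, 0.001, -1.655]
wrist_force: [0.0, -0.8, 0.8]
width: 0.0006
t 20.75 case pos mm [ 28.2   5.4 289.4] F case [ 0.1 -0.8  0.8] yaw [ 3.141e+00  1.000e-03 -1.655e+00] w 0.0006
tool delta [ 5.4 -1.8 91.4]
1.4 top [519.8 431.6]
1.5 top [527.  434.6]
1.6 top [534.7 437.3]
1.7 top [542.8 439.5]
1.8 top [551.3 441.4]
```

View pics/s11c.png

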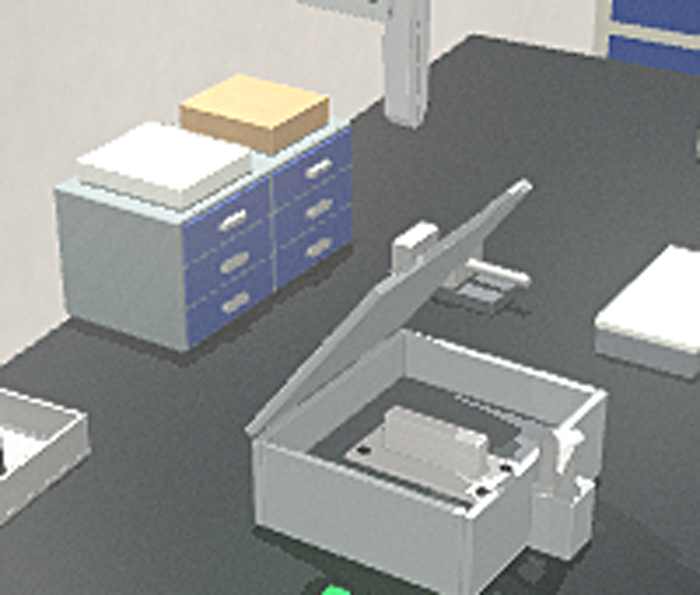

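```bash
python3 -m handwheel '{"delta_pos":[[5,-8,10],[0,0,30],[0,0,30],[0,0,21],[0,6,0],[0,12,0],[0,10,4],[0,10.5,9]],"rotation":[[0,0,0],[0,0,0],[0,0,0],[0,0,0],[0,0,0],[0,0,0],[0,0,0],[0,0,0]],"claw":[1,1,1,1,1,1,1,1]}'
python3 case.py -4 0 182
```

```text
time: 21.8
tool_pos: [0.5177, -0.1675, 0.1875]
ee_rot: [-3.137, -0.001, -1.655]
wrist_force: [0.8, -0.2, 1.3]
width: 0.0005
t 21.8 case pos mm [ -2.8   0.2 187.5] F case [ 0.8 -0.1  1.3] yaw [-3.137e+00 -1.000e-03 -1.655e+00] w 0.0005
tool delta [0.2 1.2 5.5]
```

```bash
python3 -m handwheel '{"delta_pos":[[0,11,13],[0,9.5,12],[0,8,12.6],[0,7,13.4],[0,5.4,14],[0,4,14.4],[0,0,0],[0,0,0]],"rotation":[[0,0,0],[0,0,0],[0,0,0],[0,0,0],[0,0,0],[0,0,0],[0,0,0],[0,0,0]],"claw":[1,1,1,1,1,1,1,1]}'
python3 case.py -51 0 80
python3 - <<'E'
from h import *
s=snap('side','s12.png')
a=cv2.resize(s['color'][90:260,220:420,::-1],None,fx=3.5,fy=3.5,interpolation=cv2.INTER_CUBIC); cv2.imwrite('pics/s12c.png',a)
E
```

```text
time: 22.8
tool_pos: [0.4731, -0.1635, 0.1058]
ee_rot: [-3.142, 0.0, -1.655]
wrist_force: [-0.6, -0.2, -0.1]
width: 0.0003
t 22.8 case pos mm [-47.6   0.5 105.8] F case [-0.6 -0.2 -0.1] yaw [-3.142  0.    -1.655] w 0.0003
tool delta [ 0.5  3.4 25.8]
```

View pics/s12c.png

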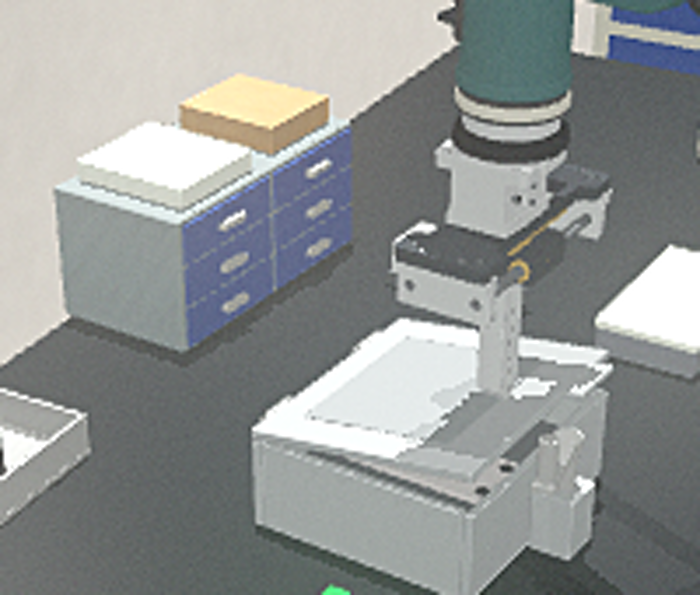

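```bash
python3 -m handwheel '{"delta_pos":[[0,1.5,8],[0,1.5,8],[0,0.4,5],[0,0,3],[0,0,1],[0,0,0],[0,0,0],[0,0,0]],"rotation":[[0,0,0],[0,0,0],[0,0,0],[0,0,0],[0,0,0],[0,0,0],[0,0,0],[0,0,0]],"claw":[1,1,1,1,1,1,1,1]}'
python3 case.py -51 0 80
```

```text
time: 23.85
tool_pos: [0.4695, -0.1633, 0.081]
ee_rot: [-3.141, -0.0, -1.655]
wrist_force: [0.9, -0.3, 0.5]
width: 0.0005
t 23.85 case pos mm [-51.2   0.4  81. ] F case [ 0.9 -0.2  0.5] yaw [-3.141 -0.    -1.655] w 0.0005
tool delta [ 0.4 -0.2  1. ]
```

```bash
python3 -m handwheel '{"delta_pos":[[0,0,1],[0,0,1],[0,0,1],[0,0,0],[0,0,0],[0,0,0],[0,0,0],[0,0,0]],"rotation":[[0,0,0],[0,0,0],[0,0,0],[0,0,0],[0,0,0],[0,0,0],[0,0,0],[0,0,0]],"claw":[1,1,1,1,1,1,1,1]}'
python3 case.py -51 0 80
```

```text
time: 24.85
tool_pos: [0.4697, -0.1634, 0.0802]
ee_rot: [-3.14, -0.001, -1.655]
wrist_force: [-3.6, 1.5, 9.9]
width: 0.0006
t 24.85 case pos mm [-51.    0.4  80.2] F case [-3.8  1.2  9.9] yaw [-3.140e+00 -1.000e-03 -1.655e+00] w 0.0006
tool delta [ 0.4 -0.   0.2]
```

```bash
python3 -m handwheel '{"delta_pos":[[0,0,-30],[0,0,-53],[-10,20,0],[-20,35,0],[-20,35,0],[-5,4,0],[0,0,0],[0,0,0]],"rotation":[[0,0,0],[0,0,0],[0,0,0],[0,0,0],[0,0,0],[0,0,0],[0,0,0],[0,0,0]],"claw":[1,1,1,1,1,1,1,1]}'
python3 case.py -145 55 98
python3 - <<'E'
from h import *
s=snap('side','s13.png')
a=cv2.resize(s['color'][90:260,220:420,::-1],None,fx=3.5,fy=3.5,interpolation=cv2.INTER_CUBIC); cv2.imwrite('pics/s13c.png',a)
C=np.array([.5205,-.168]);an=np.radians(-4.8);ex=np.array([np.cos(an),np.sin(an)]);ey=np.array([-ex[1],ex[0]])
for th in (1.5,1.6,1.7,1.8):
    p=np.array([-.107+.058*np.cos(th),.058*np.sin(th)]); w=C+p[0]*ex+p[1]*ey
    print(th,'top',((proj(s,[*w,.122])-[219.6,89.6])*3.5).round(1))
for x,y in ((-.09,.1),(-.09,-.1),(.09,.1)):
    w=C+x*ex+y*ey; print('lid top corner if shut',((proj(s,[*w,.080])-[219.6,89.6])*3.5).round(1))
E
```

```text
time: 25.85
tool_pos: [0.3812, -0.1011, 0.1609]
ee_rot: [-3.141, -0.0, -1.655]
wrist_force: [1.1, 0.3, 0.2]
width: 0.0008
t 25.85 case pos mm [-144.4   55.   160.9] F case [1.1 0.4 0.2] yaw [-3.141 -0.    -1.655] w 0.0008
tool delta [ 0.   0.6 62.9]
1.5 top [527.  434.6]
1.6 top [534.7 437.3]
1.7 top [542.8 439.5]
1.8 top [551.3 441.4]
lid top corner if shut [475.2 511.6]
lid top corner if shut [611.1 384.5]
lid top corner if shut [251.7 432.3]
```

View pics/s13c.png

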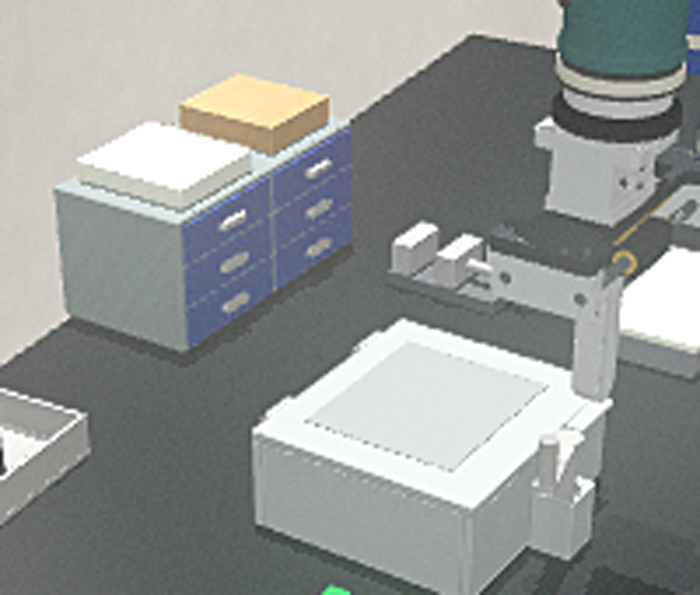

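```bash
python3 -m handwheel '{"delta_pos":[[0,0,30],[0,0,25],[0,0,7],[0,-8,0],[0,-10,0],[-2,-11,0],[-0.5,-11.6,0],[1.7,-11.3,0]],"rotation":[[0,0,0],[0,0,0],[0,0,0],[0,0,0],[0,0,0],[0,0,0],[0,0,0],[0,0,0]],"claw":[1,1,1,1,1,1,1,1]}'
python3 case.py -81.7 52.2 98
python3 - <<'E'
from h import *
s=snap('side','s14.png')
a=cv2.resize(s['color'][90:260,220:420,::-1],None,fx=3.5,fy=3.5,interpolation=cv2.INTER_CUBIC); cv2.imwrite('pics/s14c.png',a)
E
```

```text
time: 26.9
tool_pos: [0.433, -0.1047, 0.0991]
ee_rot: [3.141, -0.001, -1.655]
wrist_force: [-3.1, -1.9, 0.1]
width: 0.0005
t 26.9 case pos mm [-92.5  55.8  99.1] F case [-3.  -2.1  0.1] yaw [ 3.141e+00 -1.000e-03 -1.655e+00] w 0.0005
tool delta [  3.6 -10.8   1.1]
```

View pics/s14c.png

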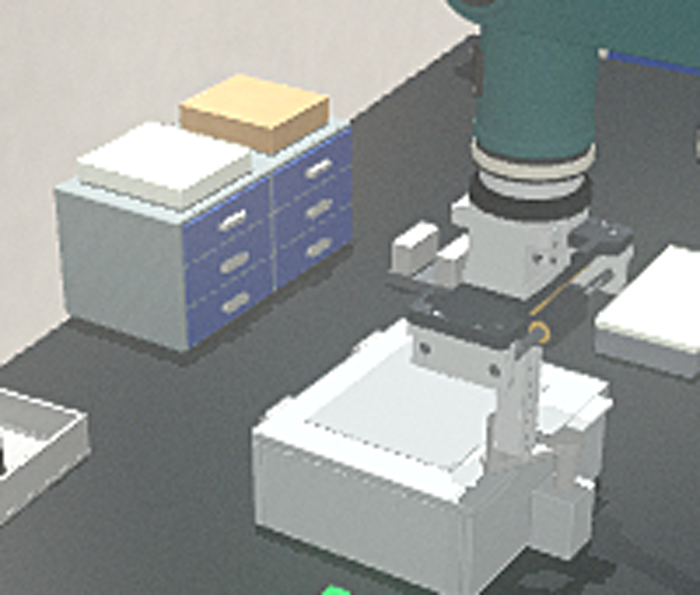

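```bash
python3 -m handwheel '{"delta_pos":[[3.6,-10.8,0],[6.1,-9.8,0],[7.9,-8.5,0],[9,-6.7,0],[4,-2.5,0],[2,-1,0],[0,0,0],[0,0,0]],"rotation":[[0,0,0],[0,0,0],[0,0,0],[0,0,0],[0,0,0],[0,0,0],[0,0,0],[0,0,0]],"claw":[1,1,1,1,1,1,1,1]}'
python3 case.py -49 19.5 98
python3 - <<'E'
from h import *
s=snap('side','s15.png')
a=cv2.resize(s['color'][90:260,220:420,::-1],None,fx=3.5,fy=3.5,interpolation=cv2.INTER_CUBIC); cv2.imwrite('pics/s15c.png',a)
E
```

```text
time: 27.95
tool_pos: [0.4599, -0.1412, 0.0983]
ee_rot: [3.121, -0.003, -1.657]
wrist_force: [-24.3, -3.3, 12.4]
width: 0.0001
t 27.95 case pos mm [-62.6  21.6  98.3] F case [-24.   -5.3  12.4] yaw [ 3.121e+00 -3.000e-03 -1.657e+00] w 0.0001
tool delta [  2.1 -13.6   0.3]
```

View pics/s15c.png

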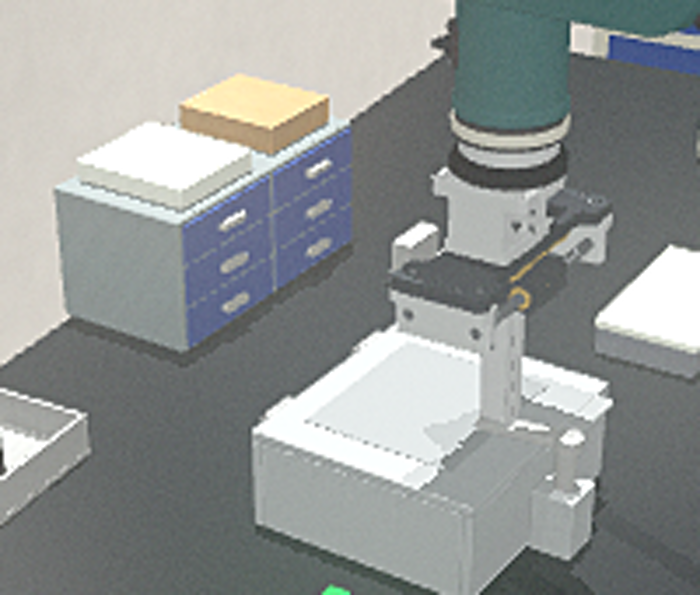

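```bash
python3 -m handwheel '{"delta_pos":[[0,12,0],[0,10,0],[-12,0,0],[-12,0,0],[0,-10,0],[0,-12,0],[0,0,0],[0,0,0]],"rotation":[[0,0,0],[0,0,0],[0,0,0],[0,0,0],[0,0,0],[0,0,0],[0,0,0],[0,0,0]],"claw":[1,1,1,1,1,1,1,1]}'
python3 case.py -49 45 98
python3 - <<'E'
from h import *
s=snap('side','s16.png'); snap('top','t16.png')
a=cv2.resize(s['color'][90:260,220:420,::-1],None,fx=3.5,fy=3.5,interpolation=cv2.INTER_CUBIC); cv2.imwrite('pics/s16c.png',a)
C=np.array([.5205,-.168]);an=np.radians(-4.8);ex=np.array([np.cos(an),np.sin(an)]);ey=np.array([-ex[1],ex[0]])
for th in (0,.1,.2,.3):
    p=np.array([-.107+.058*np.cos(th),.058*np.sin(th)]); w=C+p[0]*ex+p[1]*ey
    print(th,'top',((proj(s,[*w,.122])-[219.6,89.6])*3.5).round(1))
E
```

```text
time: 29.0
tool_pos: [0.4707, -0.1162, 0.0986]
ee_rot: [3.141, -0.0, -1.655]
wrist_force: [0.3, -0.3, -0.0]
width: 0.0004
t 29.0 case pos mm [-54.   47.5  98.6] F case [ 0.4 -0.3 -0. ] yaw [ 3.141 -0.    -1.655] w 0.0004
tool delta [ 2.5 -5.   0.6]
0 top [498.3 375.6]
0.1 top [494.5 379.2]
0.2 top [491.5 383. ]
0.3 top [489.3 387. ]
```

View pics/s16c.png

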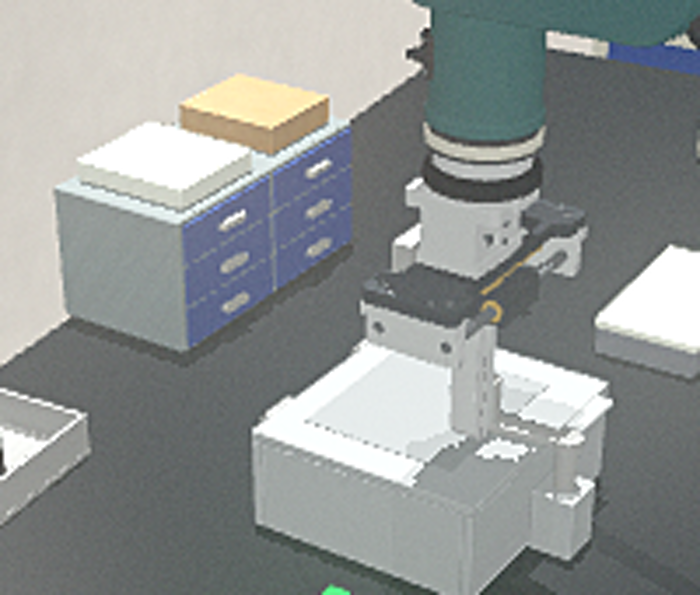

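```bash
python3 -m handwheel '{"delta_pos":[[0,-5,0],[10,0,0],[8,0,0],[5,0,0],[3,0,0],[2,0,0],[1,0,0],[0,0,0]],"rotation":[[0,0,0],[0,0,0],[0,0,0],[0,0,0],[0,0,0],[0,0,0],[0,0,0],[0,0,0]],"claw":[1,1,1,1,1,1,1,1]}'
python3 case.py -49 19.5 98
```

```text
time: 30.1
tool_pos: [0.4733, -0.1449, 0.0989]
ee_rot: [-3.141, 0.001, -1.655]
wrist_force: [1.9, 2.4, 0.6]
width: 0.0007
t 30.1 case pos mm [-49.   19.1  98.9] F case [1.7 2.6 0.6] yaw [-3.141e+00  1.000e-03 -1.655e+00] w 0.0007
tool delta [-0.4  0.   0.9]
```

```bash
python3 -m handwheel '{"delta_pos":[[1,0,0],[1,0,0],[1,0,0],[0,0,0],[0,0,0],[0,0,0],[0,0,0],[0,0,0]],"rotation":[[0,0,0],[0,0,0],[0,0,0],[0,0,0],[0,0,0],[0,0,0],[0,0,0],[0,0,0]],"claw":[1,1,1,1,1,1,1,1]}'
python3 case.py -49 19.5 98
```

```text
time: 31.1
tool_pos: [0.4733, -0.1452, 0.0989]
ee_rot: [-3.141, 0.006, -1.653]
wrist_force: [1.3, 9.4, 1.9]
width: 0.0003
t 31.1 case pos mm [-49.   18.8  98.9] F case [0.5 9.5 1.9] yaw [-3.141  0.006 -1.653] w 0.0003
tool delta [-0.7  0.   0.9]
```

```bash
python3 -m handwheel '{"delta_pos":[[-5,0,0],[-10,0,0],[-10,0,0],[0,0,-20],[0,0,-50],[0,0,-55],[0,0,-55],[0,40,0]],"rotation":[[0,0,0],[0,0,0],[0,0,0],[0,0,0],[0,0,0],[0,0,0],[0,0,0],[0,0,0]],"claw":[1,1,1,1,1,1,1,1]}'
python3 -m handwheel '{"delta_pos":[[0,55,0],[0,55,0],[-50,0,0],[-60,0,0],[-60,0,0],[-50,0,0],[0,0,0],[0,0,0]],"rotation":[[0,0,0],[0,0,0],[0,0,0],[0,0,0],[0,0,0],[0,0,0],[0,0,0],[0,0,0]],"claw":[1,1,1,1,1,1,1,1]}'
python3 - <<'E'
from h import *
s=snap('side','s17.png'); t=snap('top','t17.png')
a=cv2.resize(s['color'][150:260,260:420,::-1],None,fx=4.5,fy=4.5,interpolation=cv2.INTER_CUBIC); cv2.imwrite('pics/s17c.png',a)
C=np.array([.5205,-.168]);an=np.radians(-4.8);ex=np.array([np.cos(an),np.sin(an)]);ey=np.array([-ex[1],ex[0]])
for th in (-.05,0,.05,.1,.2):
    p=np.array([-.107+.058*np.cos(th),.058*np.sin(th)]); w=C+p[0]*ex+p[1]*ey
    print(th,'top',((proj(s,[*w,.122])-[259.6,149.6])*4.5).round(1))
for x,y in ((-.09,.1),(-.09,-.1),(.09,.1)):
    w=C+x*ex+y*ey; print('lid corner if shut',((proj(s,[*w,.080])-[259.6,149.6])*4.5).round(1))
E
```

```text
time: 32.1
tool_pos: [0.4379, -0.1209, 0.2842]
ee_rot: [-3.132, -0.004, -1.654]
wrist_force: [0.1, -0.3, -0.7]
width: 0.0005
time: 33.1
tool_pos: [0.3439, 0.1081, 0.2788]
ee_rot: [3.142, -0.001, -1.655]
wrist_force: [0.5, -0.4, 0.1]
width: 0.0002
-0.05 top [463.4 210.7]
0 top [460.6 212.9]
0.05 top [458.1 215.2]
0.1 top [455.8 217.5]
0.2 top [452.  222.4]
lid corner if shut [431.  387.7]
lid corner if shut [605.7 224.3]
lid corner if shut [143.6 285.9]
```

View pics/s17c.png

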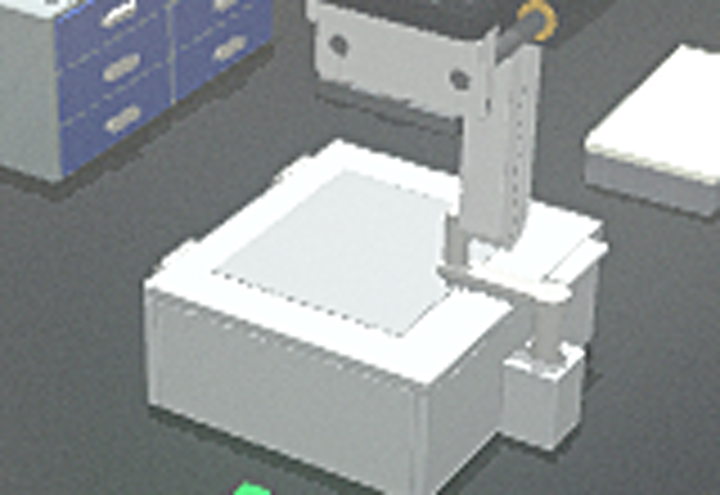

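View pics/t17.png

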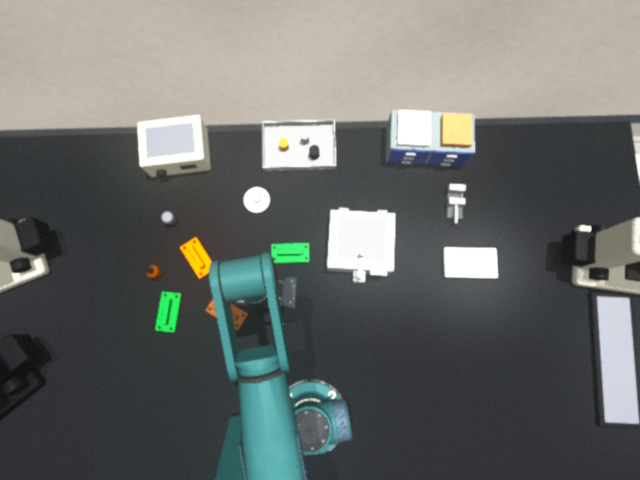

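```bash
python3 -m handwheel '{"delta_pos":[[0,40,0],[-40,20,0],[-40,0,0],[-40,0,0],[-40,0,0],[0,0,0],[0,0,0],[0,0,0]],"rotation":[[0,0,0],[0,0,0],[0,0,0],[0,0,0],[0,0,0],[0,0,0],[0,0,0],[0,0,0]],"claw":[1,1,1,1,1,1,1,1]}'
python3 - <<'E'
from h import *
s=snap('side','s18.png'); t=snap('top','t18.png')
a=cv2.resize(s['color'][185:250,330:410,::-1],None,fx=9,fy=9,interpolation=cv2.INTER_CUBIC)
C=np.array([.5205,-.168]);an=np.radians(-4.8);ex=np.array([np.cos(an),np.sin(an)]);ey=np.array([-ex[1],ex[0]])
for n,v,o,f in (('side',s,(329.5,184.5),9),('top',t,(299.5,189.5),7)):
  for th in (0,.1,.2):
    p=np.array([-.107+.058*np.cos(th),.058*np.sin(th)]); w=C+p[0]*ex+p[1]*ey
    print(n,th,'post',((proj(v,[*w,.122])-o)*f).round(1))
  w=C-.107*ex; print('pivot',((proj(v,[*w,.09])-o)*f).round(1))
cv2.imwrite('pics/s18c.png',a)
cv2.imwrite('pics/t18c.png',cv2.resize(t['color'][190:290,300:410,::-1],None,fx=7,fy=5.9,interpolation=cv2.INTER_CUBIC)[:590])
E
```

```text
time: 34.2
tool_pos: [0.2982, 0.2716, 0.2791]
ee_rot: [-3.141, 0.0, -1.658]
wrist_force: [0.2, 0.1, 0.2]
width: 0.0007
side 0 post [292.2 111.7]
side 0.1 post [282.6 120.9]
side 0.2 post [274.9 130.7]
pivot [476.  275.7]
top 0 post [437.9 450.6]
top 0.1 post [424.1 450.4]
top 0.2 post [410.5 451.7]
pivot [425.9 597. ]
```

View pics/s18c.png

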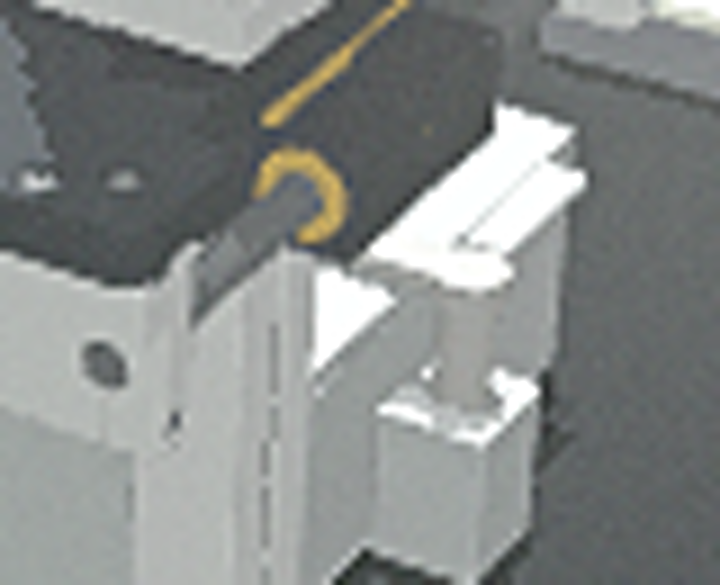

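View pics/t18c.png

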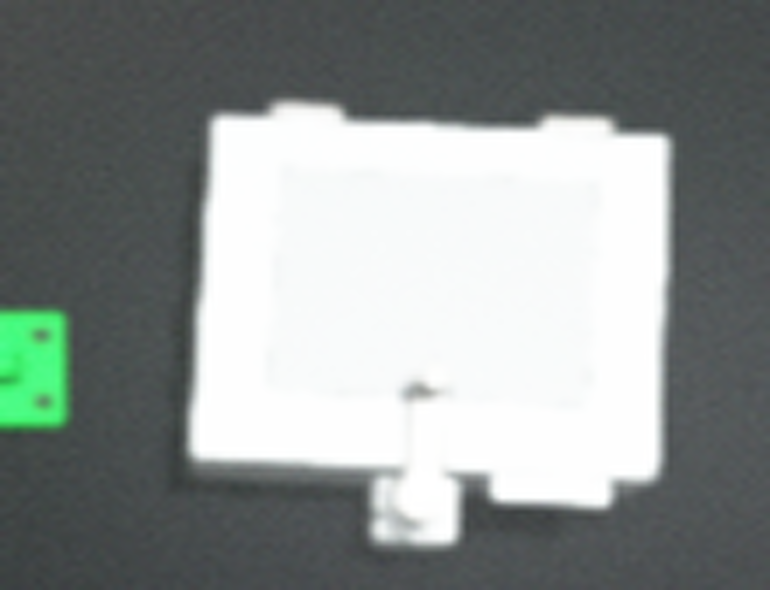

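View pics/s18.png

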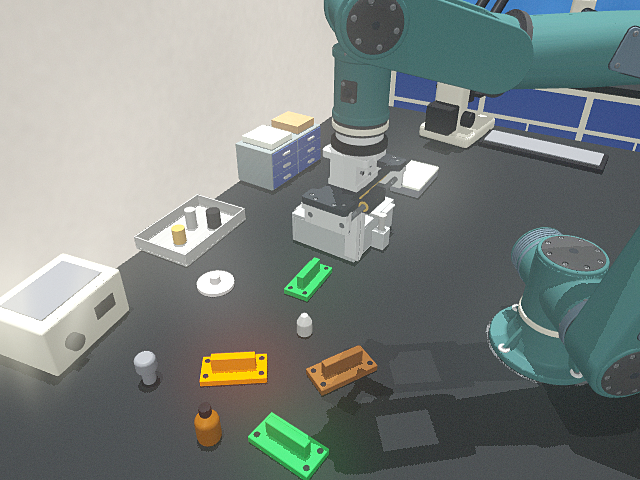

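```bash
python3 -m handwheel '{"delta_pos":[[-30,0,-30],[-40,0,-40],[-40,0,-40],[-40,0,-20],[0,0,0],[0,0,0],[0,0,0],[0,0,0]],"rotation":[[0,0,0],[0,0,0],[0,0,0],[0,0,0],[0,0,0],[0,0,0],[0,0,0],[0,0,0]],"claw":[1,1,1,1,1,1,1,1]}'
python3 - <<'E'
from h import *
s=snap('side','s19.png')
cv2.imwrite('pics/s19c.png',cv2.resize(s['color'][170:265,285:405,::-1],None,fx=6,fy=6,interpolation=cv2.INTER_CUBIC))
C=np.array([.5205,-.168]);an=np.radians(-4.8);ex=np.array([np.cos(an),np.sin(an)]);ey=np.array([-ex[1],ex[0]])
for th in (0,.05,.1,.2):
    p=np.array([-.107+.058*np.cos(th),.058*np.sin(th)]); w=C+p[0]*ex+p[1]*ey
    print(th,'post',((proj(s,[*w,.122])-[284.5,169.5])*6).round(1))
for x,y in ((-.09,.1),(-.09,-.1),(.09,.1)):
    w=C+x*ex+y*ey; print('lid corner if shut',((proj(s,[*w,.080])-[284.5,169.5])*6).round(1))
E
```

```text
time: 35.3
tool_pos: [0.3102, 0.4213, 0.4089]
ee_rot: [-3.141, -0.0, -1.656]
wrist_force: [0.3, -0.0, -0.3]
width: 0.0002
0 post [464.8 164.5]
0.05 post [461.4 167.5]
0.1 post [458.4 170.6]
0.2 post [453.3 177.2]
lid corner if shut [425.3 397.6]
lid corner if shut [658.2 179.7]
lid corner if shut [ 42.1 261.8]
```

View pics/s19c.png

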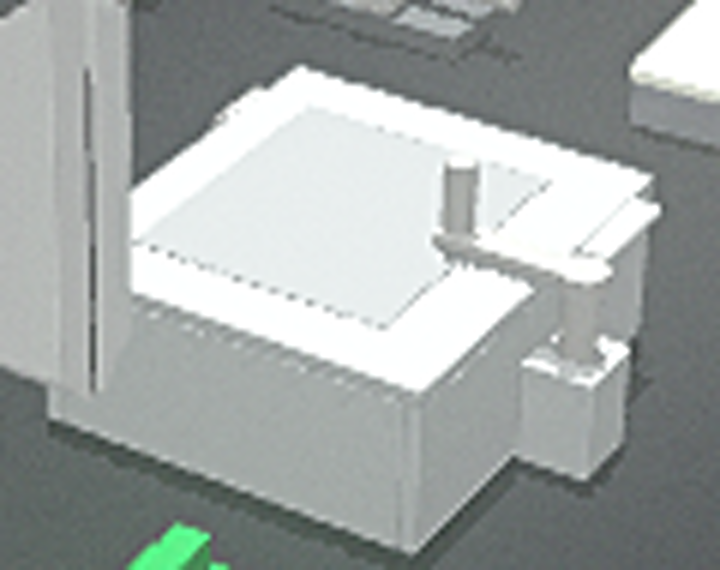

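The lid lies flat: its corner is at (420,392) against (425,398) expected. The catch post is at (461,165) against (465,165) for angle 0, which is the same small calibration offset. The bystanders haven't moved, so I'm handing in.

```bash
python3 - <<'E'
from h import *
print(robot.close_job())
E
```

```text
the job is handed in; nothing more can be done
None
```

I put the aluminium carrier in the case pocket and let go of it, shut the lid, then swung the catch in over it. I handed the job in at about 35 s with the arm clear of everything.

**Carrier:** I gripped it by the rib. It slid into the pocket with no side load and stopped at the expected seated height, and the picture after release showed it flat.

**Catch swung out first:** it started at about 1.3 rad, which would have blocked the lid. With the lid part-way down, I pushed the catch out to about 1.75 rad before shutting the lid.

**Last checks:**
- **Lid:** it stopped at 80.2 mm (80 mm expected) and took 10 N without moving further.
- **Catch:** it stopped firmly under 9.5 N. In the last picture the post matched angle 0 to about 0.05 rad, within the camera's calibration offset.
- **Other items:** none seen to have moved in the last pictures.

**What went less well:** while swinging the catch in, the closed fingers pressed sideways on the post with about 27 N (under the 40 N limit). I backed off, came round and pushed from its side instead. The carrier can't be seen under the shut lid, so I didn't check its seating again after closing.

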